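Clear the rack, cap the wide stake, restock the rack

TASK

The loose steel angle at the back of the little wooden rack is blocked in by the jar and the punch block: leaving the angle where it lies, first stand both of them upright in the shallow plywood tray and let go. Then fetch the angle and nest it ridge up, centred and fully seated, over the fixed angle of its own width on the other board (not the narrow one) and let go, and finally stand the jar back in the middle of the round cork pad and the punch block in the middle of the square one. Do not knock the jar or the block over.

Things in the scene. Friction and masses are not known exactly. Their poses are not given: they have to be found in the camera images.
- jar: loose round amber jar with a dark metal lid, 52 mm diameter, 110 mm tall, 0.3 kg; stands on the round cork pad at the start. Origin: centre of its underside; z up. Grip it across its body, e.g. 55 to 75 mm above its underside.
- punch_block: loose square block of pale wood, 46 x 46 mm and 90 mm tall, with four short steel punches standing 19 mm out of its top (109 mm in all), 0.2 kg; stands on the square cork pad at the start. Origin: centre of its underside; x and y square to its sides, z up.
- cap: loose bright steel angle, 60 mm long, legs 32 mm wide, 5 mm thick, lying ridge up like a roof behind (+x of) jar and block; 45 mm wide, 26 mm high, 0.14 kg. Origin: mid-length under the ridge, level with its lower edges; x along the ridge, z up. Its sides slope at 45 degrees: grip it by its two end faces, 60 mm apart along x. Seated, its origin is 7 mm above the wide stake's.
- wide_stake: bare steel angle fixed ridge up on the stake board, same section as the loose one (legs 32 x 5 mm, 45 mm wide, 26 mm high) but 50 mm long. Origin: middle of its length, under the ridge, at the height of its lower edges, which is the board's top, 12 mm above the bench; x along the ridge, z up.
- narrow_stake: bare steel angle fixed ridge up on the same board, about 110 mm from the wide one: legs only 18 x 4 mm, 25 mm wide, 16 mm high, 50 mm long; not used. Origin and axes as for the wide stake.
- round_pad: round cork pad, 72 mm diameter, 3 mm thick, fixed on the rack board (12 mm thick); the jar's place. Origin: centre of its underside, so its top is at +3 mm. The two pads are 110 mm apart in a row along the rack's back edge; the y axis of both lies along that row.
- square_pad: square cork pad, 68 x 68 mm, 3 mm thick, fixed on the rack board beside the round one. Origin: centre of its underside, so its top is at +3 mm; it is the punch block's place.
- tray: fixed shallow plywood tray, 220 (x) by 140 (y) mm outside, walls 5 mm thick, rim 14 mm above the bench, floor 5 mm above the bench. Origin: centre of its underside.
Not all that is in view belongs to the job. What is shaped like the cap but red is not meant.

How it is judged:
By the outcome, as a careful person would: the job done as asked, in the order asked, and still so for the second after the job is handed in, with the robot touching nothing.
It also fails if it takes over 128 s, if anything falls off the work surface, if the arm or the gripper's body presses on something with over 40 N, if the wrist force passes 120 N, or if a joint passes its speed limit or range.

ROBOT

A 6-joint arm with a two-finger parallel gripper is mounted at the origin on the work surface. World frame = base frame: x ahead of the robot, y to its left, z up, the work surface at z = 0. Lengths are in m, angles in rad, forces in N, time in s.
With the tool pointing down it reaches from about 0.375 to 0.975 m from the base axis. Payload 3.8 kg.
Tool frame: the origin (TCP) lies midway between the tips of the shut fingers; the grasp point (between the pads) lies 19 mm behind it; z points along the fingers, y is the line along which they close (so a half turn about z gives the same grasp; the last joint's range is limited). The gripper opens to 85 mm and grips with 20 to 120 N. Pads are 22 mm wide; open, the fingers measure 114 mm over their backs; the gripper's body (76 mm by 85 mm) begins 54 mm behind the grasp point. The pads swing forward as they close: fully open they stand 13 mm farther back than shut.
Start: joints at [1.155, 0.264, 1.604, -0, 1.274, -0.037], TCP at [0.25, 0.627, 0.231] pointing down, gripper open.
Joint ranges: [-2.63, 2.63], [-0.94, 2.18], [0.31, 2.57], [-1.31, 4.45], [0, 2.66], [-2.55, 2.55]. Speed limits (rad/s): [2.57, 2.57, 3.14, 3.14, 3.14, 3.14].

INTERFACE

Orientations are given as a rotation vector (axis times angle).
In Python, from workcell import status, read_camera, workorder, masks_of gives the robot as it stands.
- The arm moves only by the tool drive_tool, never from a script. Its argument "rows" is a list of rows, each a list of 7 numbers: the turn, a rotation vector about the tool's x, y, z in degrees, then the shift along the tool's x, y, z in m, then the opening, from 0 (shut) to 1 (fully open). In form: [[ax, ay, az, tx, ty, tz, claw], ...]. A call has 1 to 8 rows; each row shifts and turns the commanded pose from where the row before left it, along the tool's axes as they then stand; what a row does not reach is not made up. A row lasts 1/12 s, in which the tool goes at most 41.7 mm and 7.16 degrees, less where a joint would pass 70% of its speed; a pose out of reach is approached as far as the arm can. A call is refused whole if a number of a shift passes 0.0417 or a number of a turn 7.16, either way. A call with a gripper value outside its range is refused whole. The fingers move at their own pace and stop on an object; "force" is the grip in N (left out, the last holds). Time passes only in rows, so rows that do not move let the fingers close. It gives the time, the measured TCP pose, the force, the opening and the grip force at its end, in the units of the state.
- status.read_state(): the state, without advancing time (a new reading comes with each control period).
- read_camera(name): name is "side" or "top" or "wrist"; returns a dict with "color" (420x560x3 uint8, red, green, blue), "intrinsics" (3x3 intrinsics, pixels), "world_from_camera" (4x4, takes a point from camera to world coordinates); the wrist camera has in their place "mount" (4x4, takes a point from camera to tool coordinates, whose origin is the TCP and whose axes are the flange's). Camera axes: x right, y up, looking along -z (the intrinsics and any distortion apply to the point x, -y, -z); pixel columns grow to the right and rows downward; lengths in m; the calibration is good to about 2 mm. A picture is of the moment at which its call begins: read the wrist's pose just before it. There is no depth.
- workorder.finish_job(): hands the job in; it is judged then, once.
Trained networks look in a picture, given as the dict that the camera call returned (one of the last four; its "shot" number tells which), for a name from the list of things; names that differ only in an ending like _2 or _b are one class to them, and where a whole thing is asked for, a point or a joint stands for the part that bears it (a point fixed in the world has none). Each returns a list of dicts, best first, with "score" (0 to 1); they miss things now and then, are a little off and sometimes report something else, mostly with a low value. They report only what shows in the picture. A call takes as long as a camera call. They do not tell look-alikes from the thing itself.
- masks_of(picture, name): "mask" (420x560 bool, what is visible of it) and "bbox" ([left, top, right, bottom] in pixels, round what is visible of it).
The state is a dict: "time": time; "q": joint angles; "joint_vel": joint speeds; "joint_torque": joint torques, N m; "tool_pos": TCP position; "tcp_rot": TCP orientation; "wrist_force": force on the tool from outside, world axes, zero at the start; "torque": the same for the moment, N m; "width": opening from 0.0 (shut) to 1.0 (fully open); "grip_force": force on a finger pad.
Only numpy, scipy, OpenCV 4.12 (cv2) and the standard library are available. Lean on these libraries where they do the work, as an engineer would, in place of code of your own. Each camera call takes 0.05 s, during which the arm holds its last target. There are 200 camera calls.

## Working session

There is one attempt and no reset: what is moved stays moved. The work goes in short steps, Python scripts to look and compute and a tool call to move; the robot and the scene stay as the last step left them, time stands still between calls to the robot, and variables do not carry over. Pictures are saved under pics/ and viewed, at most 17 in all, crops included, and the job is handed in when it is done.

Besides the shell and the picture viewer there is one more tool, called in YAML: its name, and indented under it one key for each argument. drive_tool: Moves the arm, as the interface text tells. Its arguments: {"type":"object","properties":{"rows":{"type":"array"},"force":{"type":"number"}},"required":["rows"]}

```bash
ls; mkdir -p pics
python3 - <<'E'
from workcell import status, read_camera
import cv2
print(status.read_state())
for n in ("top","side"):
    p=read_camera(n); cv2.imwrite(f"pics/{n}0.png",p["color"][:,:,::-1]); print(n,p["intrinsics"],p["world_from_camera"],[k for k in p])
p=read_camera("wrist");print(p["mount"],p["intrinsics"]); cv2.imwrite("pics/w0.png",p["color"][:,:,::-1])
E
```

```text
pics
{'time': 0.0, 'q': array([ 1.15506507e+00,  2.64773024e-01,  1.60536462e+00,  9.23918340e-06,
        1.27368453e+00, -3.68982444e-02]), 'joint_vel': array([-6.83787184e-04, -2.65466425e-04, -9.30020630e-05, -9.15722646e-05,
       -1.27319464e-03,  5.46811149e-04]), 'joint_torque': array([ 1.27993637e-03, -5.15111697e+01, -3.67319798e+01, -4.59802948e-05,
        1.29081256e-02,  3.37111651e-06]), 'tool_pos': array([0.24934599, 0.62648122, 0.22995369]), 'tcp_rot': array([-0.59142553, -3.08490056,  0.00340915]), 'wrist_force': array([-0.32420005, -0.2874705 , -0.25305688]), 'torque': array([ 0.01974705, -0.0236096 , -0.04978831]), 'grip_force': 0.0, 'width': 1.002575439487586}
top [[455.85647293   0.         274.14834791]
 [  0.         455.85647293 210.83162995]
 [  0.           0.           1.        ]] [[-0.02376597  0.9875921  -0.15523214  0.45555403]
 [-0.99967797 -0.02209514  0.01248018  0.01608568]
 [ 0.00889545  0.15547875  0.98779918  1.0072703 ]
 [ 0.          0.          0.          1.        ]] ['color', 'intrinsics', 'world_from_camera', 'shot']
side [[388.84267607   0.         283.73450548]
 [  0.         388.84267607 205.61113986]
 [  0.           0.           1.        ]] [[ 0.84209485  0.28574337 -0.45741336  0.19691637]
 [-0.53924804  0.4313489  -0.72329087 -0.64267434]
 [-0.00937082  0.85573877  0.51732324  0.52153657]
 [ 0.          0.          0.          1.        ]] ['color', 'intrinsics', 'world_from_camera', 'shot']
[[-5.26256432e-04  9.45572602e-01  3.25410783e-01  8.38449559e-02]
 [ 9.99999783e-01  3.68934190e-04  5.45164037e-04  1.19122593e-03]
 [ 3.95437014e-04  3.25410999e-01 -9.45572591e-01 -1.42596124e-01]
 [ 0.00000000e+00  0.00000000e+00  0.00000000e+00  1.00000000e+00]] [[325.93729542   0.         283.21159384]
 [  0.         325.93729542 209.30658243]
 [  0.           0.           1.        ]]
```

View pics/top0.png

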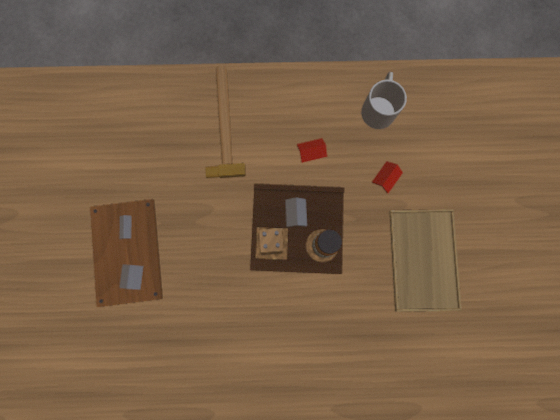

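View pics/side0.png

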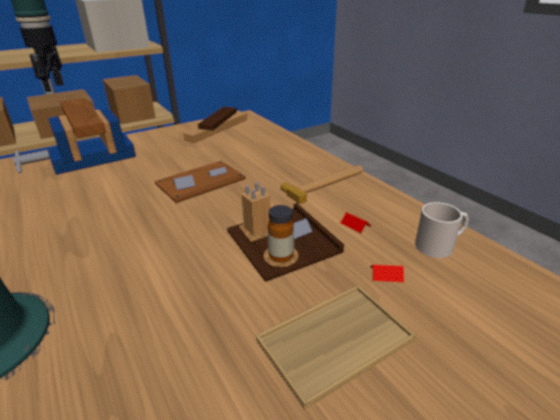

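The top view shows the rack in the middle: jar (328,242), block (271,241) and bright cap (296,212) behind them. The stake board is on the left, with the wide stake at (132,277) and the narrow one at (125,227), and the tray is on the right at (425,260).

Things that could be taken for the cap: the bright angle at (296,212), the red angles at (312,150) and (388,177), and the fixed stakes at (132,277) and (125,227). I choose the bright loose one on the rack at (296,212). For the target I choose the larger stake at (132,277).

```bash
cat > h.py <<'E'
import numpy as np, cv2
from scipy.spatial.transform import Rotation as R
from scipy.optimize import minimize
from workcell import status, read_camera, workorder, masks_of
def shot(n):
    s=status.read_state(); p=read_camera(n)
    if n=="wrist":
        T=np.eye(4);T[:3,:3]=R.from_rotvec(s["tcp_rot"]).as_matrix();T[:3,3]=s["tool_pos"]
        p["world_from_camera"]=T@p["mount"]
    return p
def proj(p,X):
    W=p["world_from_camera"]; c=(np.asarray(X)-W[:3,3])@W[:3,:3]
    u=np.c_[c[:,0],-c[:,1],-c[:,2]]@p["intrinsics"].T
    return u[:,:2]/u[:,2:]
def ray(p,uv,z):
    W=p["world_from_camera"]; d=np.linalg.inv(p["intrinsics"])@[uv[0],uv[1],1.]
    d=W[:3,:3]@(d*[1,-1,-1]); return W[:3,3]+d*(z-W[2,3])/d[2]
def box(lx,ly,z0,z1): return np.array([[a*lx/2,b*ly/2,z] for a in(-1,1) for b in(-1,1) for z in(z0,z1)])
def roof(l,w,h,t=3.5e-3): return np.array([[a*l/2,y,z] for a in(-1,1) for y,z in((-w/2,t),(w/2,t),(0,h),(-w/2+t,0),(w/2-t,0))])
def cyl(d,z0,z1): a=np.arange(0,2*np.pi,.2); return np.array([[d/2*np.cos(t),d/2*np.sin(t),z] for t in a for z in(z0,z1)])
M=dict(jar=cyl(.052,0,.11),punch_block=np.r_[box(.046,.046,0,.09),box(.028,.028,.09,.109)],cap=roof(.06,.045,.026),
 wide_stake=roof(.05,.045,.026),narrow_stake=roof(.05,.025,.016),round_pad=cyl(.072,0,.003),square_pad=box(.068,.068,0,.003),tray=box(.22,.14,0,.014))
def place(m,x,y,z,yaw): c,s=np.cos(yaw),np.sin(yaw); return m@np.array([[c,s,0],[-s,c,0],[0,0,1]])+[x,y,z]
def hullmask(p,X):
    S=8; im=np.zeros((420,560),np.uint8)
    cv2.fillConvexPoly(im,cv2.convexHull(np.round(proj(p,X)*S).astype(np.int32)),255,cv2.LINE_AA,3)
    return im/255.
def fit(obs,name,z,x0,yaws,ignore=None):
    """obs: list of (pic,mask)"""
    def cost(v):
        c=0
        for p,m in obs:
            h=hullmask(p,place(M[name],v[0],v[1],z,v[2])); a=h*m
            c+=1-a.sum()/(h.sum()+m.sum()-a.sum()+1e-9)
        return c/len(obs)
    best=None
    for y in yaws:
        s=np.array([[x0[0],x0[1],y]]*4); s[1,0]+=.012;s[2,1]+=.012;s[3,2]+=.25
        r=minimize(cost,s[0],method="Nelder-Mead",options=dict(initial_simplex=s,xatol=1e-4,fatol=1e-5,maxiter=250))
        if best is None or r.fun<best.fun: best=r
    return best
E
cat > m.py <<'E'
from h import *
P={n:shot(n) for n in("top","side")}
G=dict(jar=(328,242),punch_block=(271,241),cap=(296,212),wide_stake=(132,277),narrow_stake=(125,227),round_pad=(322,246),square_pad=(271,244),tray=(425,260))
Z=dict(jar=.015,punch_block=.015,cap=.012,wide_stake=.012,narrow_stake=.012,round_pad=.012,square_pad=.012,tray=0)
for n,uv in G.items():
    x0=ray(P["top"],uv,Z[n]+.01); obs=[];out=[]
    for c,p in P.items():
        t=proj(p,[x0])[0]; L=masks_of(p,n)
        for d in L: out.append((c,round(d["score"],2),d["bbox"]))
        L=[d for d in L if np.hypot(*((np.array(d["bbox"][:2])+d["bbox"][2:])/2-t))<(12 if c=="top" else 25) ]
        if L: obs.append((p,L[0]["mask"]))
    for o in ([obs,obs[:1]] if len(obs)>1 else [obs]):
        if o:
            r=fit(o,n,Z[n],x0,[0] if n in("jar","round_pad") else [-.4,0,.4]+([1.2,1.57] if "pad" not in n and "block" not in n else [])); print(n,len(o),r.x.round(4),round(r.fun,3))
    print("   ",out)
im=P["top"]["color"][160:300,230:370,::-1]; cv2.imwrite("pics/crop1.png",cv2.resize(im,None,fx=4,fy=4,interpolation=2))
E
python3 m.py
```

```text
jar 2 [ 0.5307 -0.099  -0.0321] 0.132
jar 1 [ 0.5314 -0.0988  0.2844] 0.163
    [('top', 0.55, [312.6, 227.8, 340.6, 255.9]), ('side', 0.92, [264.3, 206.2, 294.8, 258.4]), ('side', 0.64, [209.8, 167.5, 224.9, 178.4])]
punch_block 2 [0.539  0.0131 0.0325] 0.163
punch_block 1 [0.5399 0.0129 0.074 ] 0.107
    [('top', 0.84, [257.9, 227.5, 284.0, 255.1]), ('top', 0.64, [388.9, 207.6, 464.8, 310.5]), ('side', 0.9, [244.9, 180.1, 267.5, 234.0])]
cap 2 [ 0.6092 -0.0447  0.0315] 0.293
cap 1 [ 0.6091 -0.0452  0.0015] 0.07
    [('top', 0.86, [370.3, 158.0, 400.4, 191.4]), ('top', 0.62, [296.5, 138.6, 327.6, 160.0]), ('top', 0.6, [285.9, 196.5, 306.5, 224.5]), ('top', 0.58, [257.2, 226.6, 288.4, 259.7]), ('side', 0.85, [369.0, 265.2, 404.3, 280.9]), ('side', 0.74, [294.1, 221.4, 309.3, 237.5]), ('side', 0.63, [339.5, 211.5, 371.6, 233.3])]
wide_stake 2 [ 0.4758  0.3145 -0.1359] 0.186
wide_stake 1 [ 0.4765  0.3139 -0.1048] 0.109
    [('top', 0.58, [120.2, 263.2, 143.8, 292.0]), ('side', 0.61, [173.3, 172.9, 193.1, 189.0])]
narrow_stake 2 [0.5849 0.3293 0.0345] 0.233
narrow_stake 1 [0.5849 0.329  0.0341] 0.12
    [('top', 0.64, [119.8, 216.0, 131.9, 237.1]), ('side', 0.59, [210.7, 165.7, 225.9, 175.6])]
round_pad 2 [ 0.5336 -0.0974  0.2407] 0.679
round_pad 1 [ 0.5338 -0.098   0.3229] 0.654
    [('top', 0.61, [306.5, 228.7, 331.4, 262.7]), ('side', 0.6, [263.7, 249.7, 300.3, 267.8])]
square_pad 2 [ 0.5411  0.0107 -0.0558] 0.759
square_pad 1 [ 0.5411  0.0105 -0.0543] 0.69
    [('top', 0.68, [258.9, 225.7, 286.4, 259.3]), ('side', 0.47, [240.8, 226.3, 266.3, 239.1])]
tray 2 [ 0.4977 -0.3213 -0.0097] 0.04
tray 1 [ 0.4984 -0.3231 -0.0058] 0.038
    [('top', 0.77, [390.7, 206.7, 463.3, 307.8]), ('side', 0.91, [256.6, 284.4, 416.7, 405.2])]
```

View pics/crop1.png

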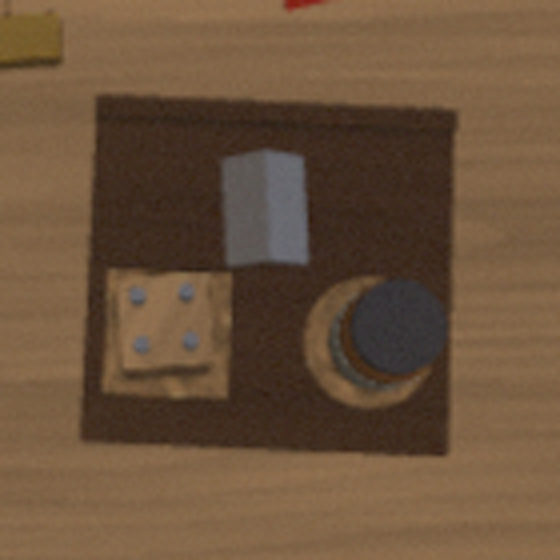

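The crop confirms the choice: the bright angle at crop (265,208) lies on the rack between jar and block, with its ridge running about along x and a low rail behind it at crop y≈115. Next I make a wrist survey over the stake board, then over the rack.

```bash
cat >> h.py <<'E'
def pose():
    s=status.read_state(); m=R.from_rotvec(s["tcp_rot"]).as_matrix(); return s,m,np.array(s["tool_pos"])
def plan(x,y,z,yaw=0.):
    """tool-frame delta to TCP target, pointing down, tool y turned by yaw(deg) from world y"""
    s,m,p=pose(); c,sn=np.cos(np.radians(yaw)),np.sin(np.radians(yaw))
    T=np.array([[-c,-sn,0],[-sn,c,0],[0,0,-1.]]); rv=np.degrees(R.from_matrix(m.T@T).as_rotvec())
    d=np.array([x,y,z])-p
    print("turn",rv.round(2),"| shift before turn",(m.T@d*1e3).round(1),"after turn",(T.T@d*1e3).round(1),"mm | t",round(s["time"],2))
E
python3 -c "
from h import *
plan(.50,.30,.25)"
```

```text
turn [  0.    0.  -21.7] | shift before turn [-353.6 -211.4  -18.7] after turn [-250.4 -327.2  -18.7] mm | t 1.05
```

drive_tool:
  rows:
    - [0, 0, -5.4, 0, 0, -0.0047, 1]
    - [0, 0, -5.4, 0, 0, -0.0047, 1]
    - [0, 0, -5.4, 0, 0, -0.0047, 1]
    - [0, 0, -5.5, 0, 0, -0.0046, 1]
    - [0, 0, 0, -0.0228, -0.0297, 0, 1]
    - [0, 0, 0, -0.0228, -0.0297, 0, 1]
    - [0, 0, 0, -0.0228, -0.0297, 0, 1]
    - [0, 0, 0, -0.0228, -0.0297, 0, 1]

```text
time: 1.72
tool_pos: [0.3413, 0.5072, 0.25]
tcp_rot: [-0.002, 3.141, 0.0]
wrist_force: [0.7, 0.6, 0.0]
width: 0.998
grip_force: 0.0
```

drive_tool:
  rows:
    - [0, 0, 0, -0.0228, -0.0297, 0, 1]
    - [0, 0, 0, -0.0228, -0.0297, 0, 1]
    - [0, 0, 0, -0.0228, -0.0297, 0, 1]
    - [0, 0, 0, -0.0228, -0.0297, 0, 1]
    - [0, 0, 0, -0.0228, -0.0297, 0, 1]
    - [0, 0, 0, -0.0228, -0.0297, 0, 1]
    - [0, 0, 0, -0.0228, -0.0297, 0, 1]
    - [0, 0, 0, 0, 0, 0, 1]

```text
time: 2.38
tool_pos: [0.5041, 0.2953, 0.2502]
tcp_rot: [0.008, 3.139, -0.004]
wrist_force: [0.1, 0.9, -0.8]
width: 1.0
grip_force: 0.0
```

```bash
cat > st.py <<'E'
from h import *
import sys
p=shot("wrist"); np.save("T",p["world_from_camera"])
cv2.imwrite("pics/"+sys.argv[1],p["color"][:,:,::-1])
for n,z,g in (("wide_stake",.012,(.476,.314)),("narrow_stake",.012,(.585,.329))):
    for d in masks_of(p,n):
        b=np.array(d["bbox"]);c=(b[:2]+b[2:])/2
        if np.hypot(*(c-proj(p,[[*g,z+.01]])[0]))<30:
            r=fit([(p,d["mask"])],n,z,g,[-.4,-.1,.2]); print(n,d["score"],b,r.x.round(4),round(r.fun,3))
plan(.55,-.045,.25)
E
python3 st.py wst.png
```

```text
wide_stake 0.92 [281.5 125.3 321.8 174.7] [ 0.4764  0.3165 -0.102 ] 0.059
narrow_stake 0.78 [304.5 216.3 322.  255.9] [ 0.5843  0.3323 -0.0641] 0.18
turn [ 0.03 -0.02 -0.1 ] | shift before turn [-5.010e+01 -3.451e+02 -2.000e-01] after turn [ -49.5 -345.2    0. ] mm | t 2.53
```

View pics/wst.png

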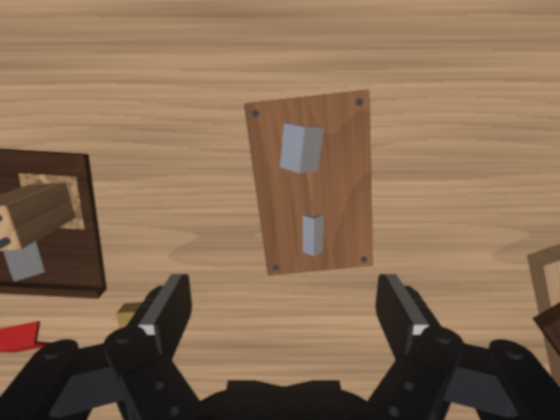

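The wrist view shows the wide stake at (301,149) and the narrow one at (313,235), so the choice is confirmed. Moving on to the rack.

drive_tool:
  rows:
    - [0, 0, 0, -0.0055, -0.0384, 0, 1]
    - [0, 0, 0, -0.0055, -0.0384, 0, 1]
    - [0, 0, 0, -0.0055, -0.0384, 0, 1]
    - [0, 0, 0, -0.0055, -0.0384, 0, 1]
    - [0, 0, 0, -0.0055, -0.0384, 0, 1]
    - [0, 0, 0, -0.0055, -0.0384, 0, 1]
    - [0, 0, 0, -0.0055, -0.0384, 0, 1]
    - [0, 0, 0, -0.0055, -0.0384, 0, 1]

```text
time: 3.2
tool_pos: [0.5442, -0.0066, 0.2503]
tcp_rot: [-0.004, 3.141, 0.001]
wrist_force: [0.7, 0.6, -0.2]
width: 1.0
grip_force: 0.0
```

drive_tool:
  rows:
    - [0, 0, 0, -0.0055, -0.0384, 0, 1]
    - [0, 0, 0, 0, 0, 0, 1]

```text
time: 3.37
tool_pos: [0.5506, -0.0495, 0.2502]
tcp_rot: [0.004, 3.141, -0.005]
wrist_force: [0.6, 1.1, -0.1]
width: 1.0
grip_force: 0.0
```

```bash
cat > rk.py <<'E'
from h import *
import sys
p=shot("wrist")
cv2.imwrite("pics/"+sys.argv[1],p["color"][:,:,::-1])
for n,z,g in (("jar",.015,(.531,-.099)),("punch_block",.015,(.539,.013)),("cap",.012,(.609,-.045)),("round_pad",.012,(.532,-.098)),("square_pad",.012,(.541,.011))):
    for d in masks_of(p,n):
        b=np.array(d["bbox"]);c=(b[:2]+b[2:])/2
        h=hullmask(p,place(M[n],*g,z,0)); 
        if (h*d["mask"]).sum()>.2*h.sum():
            r=fit([(p,d["mask"])],n,z,g,[0] if n in("jar","round_pad") else [-.2,.1]); print(n,round(d["score"],2),b,r.x.round(4),round(r.fun,3))
E
python3 rk.py wrk.png; python3 -c "
from h import *
plan(.531,-.099,.25)"
```

```text
jar 0.63 [196.6 138.1 263.3 202.6] [ 0.5303 -0.0974  0.0124] 0.115
punch_block 0.78 [321.2 143.2 378.8 208. ] [0.5389 0.014  0.1131] 0.088
cap 0.81 [270.7 195.  308.7 247. ] [ 0.6072 -0.0421  0.0194] 0.061
round_pad 0.89 [213.2 127.7 271.9 184.6] [ 0.5339 -0.0962  0.2316] 0.714
square_pad 0.73 [305.9 129.4 372.5 192.9] [ 0.5406  0.0127 -0.0806] 0.692
turn [ 0.03 -0.01  0.15] | shift before turn [ 18.9 -55.8  -0.1] after turn [ 18.8 -55.9  -0.1] mm | t 3.67
```

View pics/wrk.png

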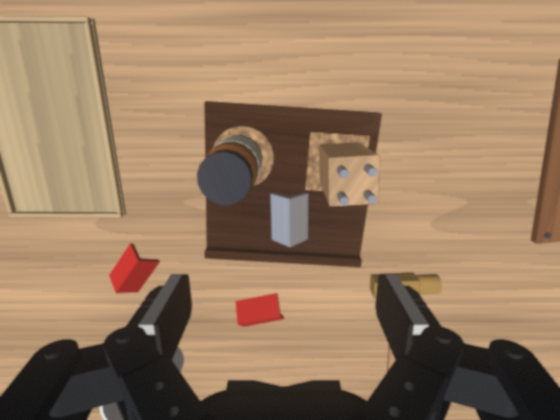

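The view shows jar lid (224,176), block (348,180), cap (289,220) and the rear rail at y≈258. The estimates agree to about 2 mm, so I pick up the jar.

drive_tool:
  rows:
    - [0, 0, 0, 0.0097, -0.0274, 0, 1]
    - [0, 0, 0, 0.0097, -0.0274, 0, 1]
    - [0, 0, 0, 0, 0, 0.03, 1]
    - [0, 0, 0, 0, 0, 0.03, 1]
    - [0, 0, 0, 0, 0, 0.03, 1]
    - [0, 0, 0, 0, 0, 0.03, 1]
    - [0, 0, 0, 0, 0, 0.03, 1]
    - [0, 0, 0, 0, 0, 0.02, 1]

```text
time: 4.33
tool_pos: [0.5288, -0.0978, 0.0771]
tcp_rot: [0.004, -3.138, -0.002]
wrist_force: [-1.4, 0.4, 0.1]
width: 0.998
grip_force: 0.0
```

drive_tool:
  rows:
    - [0, 0, 0, 0, 0, 0.018, 1]
    - [0, 0, 0, 0, 0, 0, 1]
    - [0, 0, 0, 0, 0, 0, 0.5]
    - [0, 0, 0, 0, 0, 0, 0.4]
    - [0, 0, 0, 0, 0, 0, 0.3]
    - [0, 0, 0, 0, 0, 0, 0.3]
    - [0, 0, 0, 0, 0, 0, 0.3]
    - [0, 0, 0, 0, 0, 0, 0.3]
  force: 40

```text
time: 5.0
tool_pos: [0.5322, -0.1002, 0.0642]
tcp_rot: [0.001, 3.138, -0.001]
wrist_force: [-0.1, -0.1, 6.2]
width: 0.593
grip_force: 42.4
```

drive_tool:
  rows:
    - [0, 0, 0, 0, 0, 0, 0.3]
    - [0, 0, 0, 0, 0, 0, 0.3]
    - [0, 0, 0, 0, 0, 0, 0.3]
    - [0, 0, 0, 0, 0, 0, 0.3]

```text
time: 5.33
tool_pos: [0.5322, -0.1002, 0.0642]
tcp_rot: [0.001, 3.138, -0.0]
wrist_force: [-0.5, 1.4, 6.4]
width: 0.598
grip_force: 42.4
```

```bash
python3 -c "
from h import *
s=pose()[0];print(s['tool_pos'],s['width'],s['grip_force'],s['wrist_force'])
plan(.44,-.322,.15)"
```

```text
[ 0.53224355 -0.10018482  0.0641919 ] 0.5978501867762749 42.353108120150864 [-0.54421802  1.35725602  6.37644657]
turn [-0.02  0.22 -0.03] | shift before turn [  91.8 -221.9  -86.1] after turn [  92.2 -221.8  -85.8] mm | t 5.33
```

drive_tool:
  rows:
    - [0, 0, 0, 0, 0, -0.015, 0.3]
    - [0, 0, 0, 0, 0, -0.025, 0.3]
    - [0, 0, 0, 0, 0, -0.025, 0.3]
    - [0, 0, 0, 0, 0, -0.02, 0.3]
    - [0, 0, 0, 0.008, -0.015, 0, 0.3]
    - [0, 0, 0, 0.012, -0.03, 0, 0.3]
    - [0, 0, 0, 0.012, -0.03, 0, 0.3]
    - [0, 0, 0, 0.012, -0.03, 0, 0.3]

```text
time: 6.0
tool_pos: [0.4856, -0.2056, 0.147]
tcp_rot: [0.002, -3.142, 0.0]
wrist_force: [0.0, -0.6, -3.0]
width: 0.592
grip_force: 43.0
```

drive_tool:
  rows:
    - [0, 0, 0, 0.012, -0.03, 0, 0.3]
    - [0, 0, 0, 0.012, -0.03, 0, 0.3]
    - [0, 0, 0, 0.012, -0.03, 0, 0.3]
    - [0, 0, 0, 0.012, -0.027, 0, 0.3]
    - [0, 0, 0, 0, 0, 0, 0.3]
    - [0, 0, 0, 0, 0, 0, 0.3]

```text
time: 6.5
tool_pos: [0.4373, -0.3231, 0.1467]
tcp_rot: [-0.006, -3.141, -0.001]
wrist_force: [0.3, 0.3, -3.3]
width: 0.596
grip_force: 43.2
```

```bash
python3 -c "
from h import *
s=pose()[0];print(s['tool_pos'],s['width'],s['grip_force'],s['wrist_force'])
p=shot('side');cv2.imwrite('pics/s1.png',p['color'][180:420,150:450,::-1])
for d in masks_of(p,'jar')[:2]: print(d['score'],d['bbox'], fit([(p,d['mask'])],'jar',s['tool_pos'][2]-.049,s['tool_pos'][:2],[0]).x)
plan(.44,-.322,.055)"
```

```text
[ 0.43729169 -0.32310507  0.14669092] 0.5955694679783639 43.18179708905518 [ 0.2554433   0.31631446 -3.30110192]
0.72 [286.2, 244.8, 325.3, 324.7] [ 0.43813475 -0.31997932  0.04948906]
turn [ 0.06 -0.03 -0.04] | shift before turn [-2.  -0.7 91.6] after turn [-1.9 -0.6 91.6] mm | t 6.6
```

View pics/s1.png

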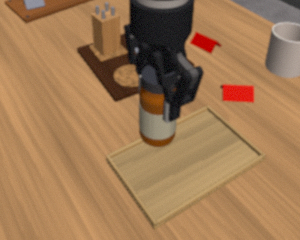

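The jar hangs upright in the gripper over the tray, so I lower it.

drive_tool:
  rows:
    - [0, 0, 0, -0.002, 0, 0.025, 0.3]
    - [0, 0, 0, 0, 0, 0.025, 0.3]
    - [0, 0, 0, 0, 0, 0.02, 0.3]
    - [0, 0, 0, 0, 0, 0.014, 0.3]
    - [0, 0, 0, 0, 0, 0.004, 0.3]
    - [0, 0, 0, 0, 0, 0.002, 0.3]
    - [0, 0, 0, 0, 0, 0.001, 0.3]
    - [0, 0, 0, 0, 0, 0, 0.3]

```text
time: 7.27
tool_pos: [0.4415, -0.3221, 0.057]
tcp_rot: [-0.001, 3.14, -0.002]
wrist_force: [0.9, -0.1, -3.2]
width: 0.593
grip_force: 43.2
```

drive_tool:
  rows:
    - [0, 0, 0, 0, 0, 0.001, 0.3]
    - [0, 0, 0, 0, 0, 0.001, 0.3]
    - [0, 0, 0, 0, 0, 0.001, 0.3]
    - [0, 0, 0, 0, 0, 0, 0.3]

```text
time: 7.6
tool_pos: [0.4412, -0.3226, 0.0543]
tcp_rot: [0.0, 3.14, -0.002]
wrist_force: [-1.0, 0.6, 2.9]
width: 0.599
grip_force: 43.6
```

drive_tool:
  rows:
    - [0, 0, 0, 0, 0, 0, 0.7]
    - [0, 0, 0, 0, 0, 0, 0.85]
    - [0, 0, 0, 0, 0, 0, 1]
    - [0, 0, 0, 0, 0, 0, 1]
    - [0, 0, 0, 0, 0, 0, 1]
    - [0, 0, 0, 0, 0, -0.02, 1]
    - [0, 0, 0, 0, 0, -0.035, 1]
    - [0, 0, 0, 0, 0, -0.035, 1]

```text
time: 8.27
tool_pos: [0.439, -0.3208, 0.1421]
tcp_rot: [-0.0, -3.138, -0.005]
wrist_force: [1.3, -0.7, 0.1]
width: 0.999
grip_force: 0.0
```

drive_tool:
  rows:
    - [0, 0, 0, 0, 0, -0.035, 1]
    - [0, 0, 0, -0.011, 0.038, 0, 1]
    - [0, 0, 0, -0.011, 0.038, 0, 1]
    - [0, 0, 0, -0.011, 0.038, 0, 1]
    - [0, 0, 0, -0.011, 0.038, 0, 1]
    - [0, 0, 0, -0.011, 0.038, 0, 1]
    - [0, 0, 0, -0.011, 0.038, 0, 1]
    - [0, 0, 0, -0.011, 0.038, 0, 1]

```text
time: 8.93
tool_pos: [0.5176, -0.0541, 0.1781]
tcp_rot: [0.0, 3.141, -0.0]
wrist_force: [0.1, 0.1, 0.5]
width: 0.999
grip_force: 0.0
```

drive_tool:
  rows:
    - [0, 0, -2.5, -0.011, 0.038, 0, 1]
    - [0, 0, -2.5, -0.01, 0.03, 0, 1]
    - [0, 0, 0, 0, 0, 0, 1]

```text
time: 9.18
tool_pos: [0.5384, 0.0175, 0.1782]
tcp_rot: [-0.147, 3.137, 0.004]
wrist_force: [0.8, -0.9, -0.2]
width: 1.002
grip_force: 0.0
```

```bash
cat > rk2.py <<'E'
from h import *
P=[shot("wrist"),shot("top")]
for n,z,g in (("jar",.005,(.44,-.322)),("punch_block",.015,(.539,.0135)),("round_pad",.012,(.532,-.098)),("cap",.012,(.608,-.044))):
  for p in P:
    for d in masks_of(p,n):
        h=hullmask(p,place(M[n],*g,z,0)); 
        if (h*d["mask"]).sum()>.3*h.sum():
            r=fit([(p,d["mask"])],n,z,g,[0] if n in("jar","round_pad") else [-.2,.1]); print(n,round(d["score"],2),r.x.round(4),round(r.fun,3))
print(pose()[2])
plan(.539,.0135,.06,5)
cv2.imwrite("pics/w3.png",P[0]["color"][:,:,::-1])
E
python3 rk2.py
```

```text
jar 0.61 [ 0.4432 -0.3218  0.1398] 0.094
punch_block 0.75 [0.5402 0.0149 0.0697] 0.076
round_pad 0.78 [ 0.5337 -0.0969  0.0957] 0.047
cap 0.66 [ 0.6084 -0.0417  0.0282] 0.097
[0.53705491 0.01142759 0.17802539]
turn [-0.    0.   -0.11] | shift before turn [ -2.1   1.9 118. ] after turn [ -2.1   1.9 118. ] mm | t 9.68
```

View pics/w3.png

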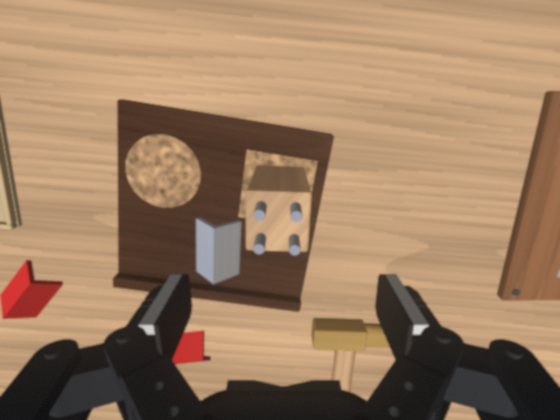

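The jar stands in the tray at (0.443,-0.322). The block at (278,215) is square to the tool at this yaw, so I grip it.

drive_tool:
  rows:
    - [0, 0, 0, -0.0025, 0.0022, 0, 1]
    - [0, 0, 0, 0, 0, 0.03, 1]
    - [0, 0, 0, 0, 0, 0.03, 1]
    - [0, 0, 0, 0, 0, 0.03, 1]
    - [0, 0, 0, 0, 0, 0.02, 1]
    - [0, 0, 0, 0, 0, 0.008, 1]
    - [0, 0, 0, 0, 0, 0, 1]
    - [0, 0, 0, 0, 0, 0, 0.5]

```text
time: 10.35
tool_pos: [0.5399, 0.0148, 0.0604]
tcp_rot: [-0.137, 3.138, 0.0]
wrist_force: [-0.2, 0.9, 0.1]
width: 0.886
grip_force: 0.0
```

drive_tool:
  rows:
    - [0, 0, 0, 0, 0, 0, 0.4]
    - [0, 0, 0, 0, 0, 0, 0.3]
    - [0, 0, 0, 0, 0, 0, 0.25]
    - [0, 0, 0, 0, 0, 0, 0.25]
    - [0, 0, 0, 0, 0, 0, 0.25]
    - [0, 0, 0, 0, 0, 0, 0.25]
    - [0, 0, 0, 0, 0, 0, 0.25]
    - [0, 0, 0, 0, 0, 0, 0.25]
  force: 40

```text
time: 11.02
tool_pos: [0.5413, 0.0147, 0.0621]
tcp_rot: [-0.137, 3.135, -0.001]
wrist_force: [-0.3, -1.9, 6.4]
width: 0.537
grip_force: 41.0
```

```bash
python3 -c "
from h import *
s=pose()[0];print(s['tool_pos'],s['width'],s['grip_force'],s['wrist_force'])
plan(.56,-.322,.15,5)"
```

```text
[0.54128997 0.01468203 0.06210067] 0.5367979043158859 41.03628695011139 [-0.26559539 -1.88214318  6.38403964]
turn [-0.03  0.22 -0.01] | shift before turn [  10.3 -337.1  -87.8] after turn [  10.7 -337.   -87.9] mm | t 11.02
```

drive_tool:
  rows:
    - [0, 0, 0, 0, 0, -0.015, 0.25]
    - [0, 0, 0, 0, 0, -0.025, 0.25]
    - [0, 0, 0, 0, 0, -0.025, 0.25]
    - [0, 0, 0, 0, 0, -0.023, 0.25]
    - [0, 0, 0, 0.0005, -0.018, 0, 0.25]
    - [0, 0, 0, 0.001, -0.033, 0, 0.25]
    - [0, 0, 0, 0.001, -0.033, 0, 0.25]
    - [0, 0, 0, 0.001, -0.033, 0, 0.25]

```text
time: 11.68
tool_pos: [0.5461, -0.1028, 0.1485]
tcp_rot: [-0.139, 3.138, -0.0]
wrist_force: [0.9, 0.0, -2.5]
width: 0.54
grip_force: 41.0
```

drive_tool:
  rows:
    - [0, 0, 0, 0.001, -0.036, 0, 0.25]
    - [0, 0, 0, 0.001, -0.036, 0, 0.25]
    - [0, 0, 0, 0.001, -0.036, 0, 0.25]
    - [0, 0, 0, 0.001, -0.036, 0, 0.25]
    - [0, 0, 0, 0.001, -0.036, 0, 0.25]
    - [0, 0, 0, 0.001, -0.025, 0, 0.25]
    - [0, 0, 0, 0.001, -0.015, 0, 0.25]
    - [0, 0, 0, 0, 0, 0, 0.25]

```text
time: 12.35
tool_pos: [0.5581, -0.3248, 0.1479]
tcp_rot: [-0.132, 3.139, -0.002]
wrist_force: [-0.6, 0.1, -2.4]
width: 0.534
grip_force: 41.0
```

```bash
python3 -c "
from h import *
s=pose()[0];print(s['tool_pos'],s['width'],s['grip_force'],s['wrist_force'])
plan(.56,-.322,.055,5)"
```

```text
[ 0.55805811 -0.32480603  0.14790592] 0.5340567486057352 41.035029888153076 [-0.57780387  0.07918627 -2.36316912]
turn [-0.06  0.01 -0.17] | shift before turn [-2.2  2.7 92.9] after turn [-2.2  2.6 92.9] mm | t 12.35
```

drive_tool:
  rows:
    - [0, 0, 0, -0.002, 0.0015, 0.025, 0.25]
    - [0, 0, 0, 0, 0, 0.025, 0.25]
    - [0, 0, 0, 0, 0, 0.02, 0.25]
    - [0, 0, 0, 0, 0, 0.014, 0.25]
    - [0, 0, 0, 0, 0, 0.006, 0.25]
    - [0, 0, 0, 0, 0, 0.002, 0.25]
    - [0, 0, 0, 0, 0, 0.001, 0.25]
    - [0, 0, 0, 0, 0, 0, 0.25]

```text
time: 13.02
tool_pos: [0.5612, -0.3203, 0.0562]
tcp_rot: [-0.137, 3.137, -0.002]
wrist_force: [0.2, 0.7, -1.0]
width: 0.532
grip_force: 41.1
```

drive_tool:
  rows:
    - [0, 0, 0, 0, 0, 0.001, 0.25]
    - [0, 0, 0, 0, 0, 0.001, 0.25]
    - [0, 0, 0, 0, 0, 0, 0.25]

```text
time: 13.27
tool_pos: [0.5607, -0.3205, 0.0538]
tcp_rot: [-0.137, 3.137, -0.001]
wrist_force: [0.2, 0.1, -1.6]
width: 0.536
grip_force: 41.1
```

drive_tool:
  rows:
    - [0, 0, 0, 0, 0, 0.001, 0.25]
    - [0, 0, 0, 0, 0, 0.001, 0.25]
    - [0, 0, 0, 0, 0, 0, 0.25]

```text
time: 13.52
tool_pos: [0.5606, -0.3205, 0.0522]
tcp_rot: [-0.137, 3.138, -0.001]
wrist_force: [-1.0, 1.0, 4.6]
width: 0.536
grip_force: 41.1
```

drive_tool:
  rows:
    - [0, 0, 0, 0, 0, 0, 0.7]
    - [0, 0, 0, 0, 0, 0, 0.85]
    - [0, 0, 0, 0, 0, 0, 1]
    - [0, 0, 0, 0, 0, 0, 1]
    - [0, 0, 0, 0, 0, -0.02, 1]
    - [0, 0, 0, 0, 0, -0.035, 1]
    - [0, 0, 0, 0, 0, -0.04, 1]
    - [0, 0, 0, 0, 0, -0.04, 1]

```text
time: 14.18
tool_pos: [0.5593, -0.3195, 0.186]
tcp_rot: [0.137, -3.136, -0.003]
wrist_force: [0.5, -0.7, 0.1]
width: 1.005
grip_force: 0.0
```

drive_tool:
  rows:
    - [0, 0, 7, 0, 0, -0.01, 1]
    - [0, 0, 7, 0, 0, 0, 1]
    - [0, 0, 7, 0, 0, 0, 1]
    - [0, 0, 7, 0, 0, 0, 1]
    - [0, 0, 7, 0, 0, 0, 1]
    - [0, 0, 7, 0, 0, 0, 1]
    - [0, 0, 7, 0, 0, 0, 1]
    - [0, 0, 7, 0, 0, 0, 1]

```text
time: 14.85
tool_pos: [0.5601, -0.32, 0.1957]
tcp_rot: [-1.361, -2.831, -0.0]
wrist_force: [0.5, -0.1, 0.2]
width: 0.997
grip_force: 0.0
```

drive_tool:
  rows:
    - [0, 0, 7, 0, 0, 0, 1]
    - [0, 0, 7, 0, 0, 0, 1]
    - [0, 0, 7, 0, 0, 0, 1]
    - [0, 0, 7, 0, 0, 0, 1]
    - [0, 0, 7, 0, 0, 0, 1]
    - [0, 0, 3.5, 0, 0, 0, 1]
    - [0, 0, 0, 0, 0, 0, 1]

```text
time: 15.43
tool_pos: [0.5601, -0.32, 0.1957]
tcp_rot: [-2.213, -2.229, 0.0]
wrist_force: [-0.3, 0.4, 0.2]
width: 0.996
grip_force: 0.0
```

```bash
python3 -c "
from h import *
s=pose()[0];print(s['tool_pos'],s['q'])
p=shot('top')
for n,z,g in (('jar',.005,(.443,-.322)),('punch_block',.005,(.56,-.321)),('cap',.012,(.608,-.044)),('round_pad',.012,(.533,-.097)),('square_pad',.012,(.541,.012)),('tray',0,(.498,-.322))):
    for d in masks_of(p,n):
        h=hullmask(p,place(M[n],*g,z,0)); 
        if (h*d['mask']).sum()>.3*h.sum():
            r=fit([(p,d['mask'])],n,z,g,[0] if n in('jar','round_pad') else [-.2,.1]); print(n,round(d['score'],2),r.x.round(4),round(r.fun,3))
plan(.606,-.043,.18,-89)"
```

```text
[ 0.56011658 -0.32004234  0.19572583] [-5.57713346e-01  2.31770595e-01  1.71022443e+00 -1.62648666e-05
  1.19992771e+00 -5.64960746e-01]
jar 0.97 [ 0.4424 -0.3209  0.2327] 0.169
punch_block 0.8 [ 0.5596 -0.3226  0.1435] 0.093
cap 0.65 [ 0.6091 -0.0442 -0.0134] 0.119
round_pad 0.69 [ 0.5343 -0.0988  0.0706] 0.085
square_pad 0.55 [ 0.5422  0.0109 -0.0629] 0.1
tray 0.97 [ 0.4979 -0.3229 -0.0128] 0.288
turn [-0.   -0.   -0.46] | shift before turn [276.7  48.4  16. ] after turn [276.3  50.6  16. ] mm | t 15.78
```

drive_tool:
  rows:
    - [0, 0, 0, 0.03, 0.006, 0, 1]
    - [0, 0, 0, 0.035, 0.0063, 0, 1]
    - [0, 0, 0, 0.037, 0.0065, 0, 1]
    - [0, 0, 0, 0.037, 0.0065, 0, 1]
    - [0, 0, 0, 0.037, 0.0065, 0, 1]
    - [0, 0, 0, 0.037, 0.0065, 0, 1]
    - [0, 0, 0, 0.037, 0.0065, 0, 1]
    - [0, 0, 0, 0.0265, 0.006, 0, 1]

```text
time: 16.45
tool_pos: [0.6086, -0.0402, 0.1962]
tcp_rot: [-2.21, -2.233, -0.001]
wrist_force: [0.4, -0.3, 0.2]
width: 0.997
grip_force: 0.0
```

drive_tool:
  rows:
    - [0, 0, 0, 0, 0, 0.01, 1]
    - [0, 0, 0, 0, 0, 0, 1]
    - [0, 0, 0, 0, 0, 0, 1]

```text
time: 16.7
tool_pos: [0.6079, -0.0433, 0.1851]
tcp_rot: [-2.21, -2.231, 0.003]
wrist_force: [-0.5, 0.5, 0.3]
width: 0.999
grip_force: 0.0
```

```bash
cat > rk3.py <<'E'
from h import *
p=shot("wrist")
for n,z,g in (("cap",.012,(.608,-.044)),("round_pad",.012,(.533,-.097)),("square_pad",.012,(.541,.012))):
    for d in masks_of(p,n):
        h=hullmask(p,place(M[n],*g,z,0)); 
        if (h*d["mask"]).sum()>.3*h.sum():
            r=fit([(p,d["mask"])],n,z,g,[0] if n in("jar","round_pad") else [-.2,.1]); print(n,round(d["score"],2),r.x.round(4),round(r.fun,3))
im=p["color"][:,:,::-1].copy()
for x in (.64,.65,.66,.67): cv2.line(im,*[tuple(int(v) for v in q) for q in proj(p,[[x,-.09,.012],[x,-.06,.012]])],(0,255,0),1)
cv2.imwrite("pics/w4.png",im)
print(pose()[2])
plan(.605,-.043,.06,-89)
E
python3 rk3.py
```

```text
cap 0.82 [ 6.074e-01 -4.280e-02 -6.000e-04] 0.056
round_pad 0.58 [ 0.5338 -0.0978  0.1413] 0.053
square_pad 0.76 [ 0.5411  0.0124 -0.0704] 0.053
[ 0.60863887 -0.04452309  0.18626828]
turn [ 0.02  0.01 -0.6 ] | shift before turn [  1.6  -3.7 126.3] after turn [  1.6  -3.6 126.3] mm | t 16.9
```

View pics/w4.png

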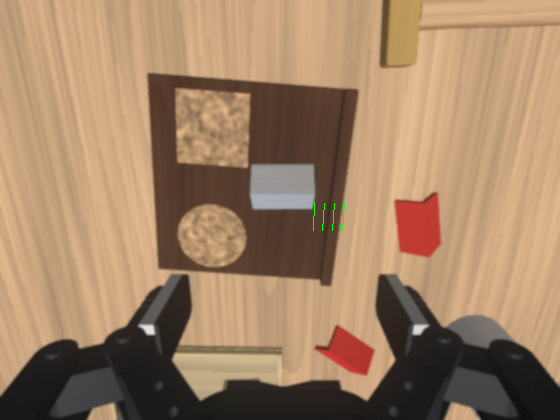

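The cap is at (283,187) with 20 mm to the rear rail, and both pads are fully visible. I descend over the cap with a reduced opening, biased away from the rail.

drive_tool:
  rows:
    - [0, 0, 0, 0.001, -0.0053, 0, 0.87]
    - [0, 0, 0, 0, 0, 0.03, 0.87]
    - [0, 0, 0, 0, 0, 0.03, 0.87]
    - [0, 0, 0, 0, 0, 0.03, 0.87]
    - [0, 0, 0, 0, 0, 0.03, 0.87]
    - [0, 0, 0, 0, 0, 0.012, 0.87]
    - [0, 0, 0, 0, 0, 0, 0.87]
    - [0, 0, 0, 0, 0, 0, 0.87]

```text
time: 17.57
tool_pos: [0.603, -0.0426, 0.054]
tcp_rot: [-2.212, -2.23, 0.001]
wrist_force: [0.3, -0.8, -0.4]
width: 0.874
grip_force: 0.0
```

Run:
```python
from h import *
ps=[]
for _ in range(3): ps.append(pose()[2]); p=shot("side")
print(np.mean(ps,0), np.std(ps,0), status.read_state()["width"])
cv2.imwrite("pics/s5.png",cv2.resize(p["color"][140:290,200:380,::-1],None,fx=4,fy=4,interpolation=2))
plan(.603,-.043,.016,-89.5)
```

```text
[ 0.60422344 -0.04262363  0.05529903] [9.11738797e-04 1.48643686e-05 9.64031396e-04] 0.8647634779209606
turn [ 0.26  0.03 -0.01] | shift before turn [-0.4 -2.7 40.6] after turn [-0.4 -2.5 40.7] mm | t 17.72
```

View pics/s5.png

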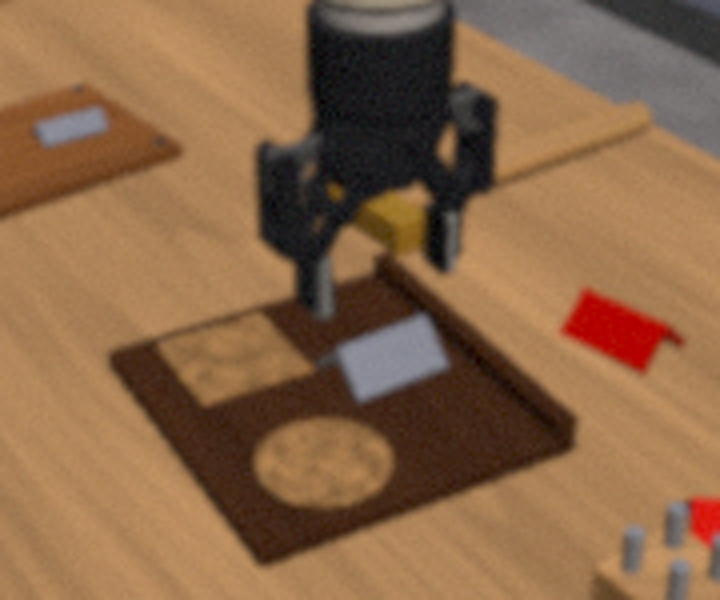

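The fingers straddle the cap lengthwise, with the tips at (320,310) and (440,265), and the rail is low. I descend the rest of the way.

drive_tool:
  rows:
    - [0, 0, 0, 0, 0, 0.015, 0.87]
    - [0, 0, 0, 0, 0, 0.015, 0.87]
    - [0, 0, 0, 0, 0, 0.006, 0.87]
    - [0, 0, 0, 0, 0, 0.002, 0.87]
    - [0, 0, 0, 0, 0, 0, 0.87]
    - [0, 0, 0, 0, 0, 0, 0.87]

```text
time: 18.22
tool_pos: [0.6042, -0.0423, 0.0171]
tcp_rot: [2.211, 2.23, 0.002]
wrist_force: [0.4, -0.3, 1.3]
width: 0.87
grip_force: 0.0
```

drive_tool:
  rows:
    - [0, 0, 0, 0, 0.0015, 0, 0.82]
    - [0, 0, 0, 0, 0.0015, 0, 0.78]
    - [0, 0, 0, 0, 0.001, 0, 0.75]
    - [0, 0, 0, 0, 0, 0, 0.7]
    - [0, 0, 0, 0, 0, 0, 0.6]
    - [0, 0, 0, 0, 0, 0, 0.5]
    - [0, 0, 0, 0, 0, 0, 0.4]
    - [0, 0, 0, 0, 0, 0, 0.4]
  force: 50

```text
time: 18.88
tool_pos: [0.6079, -0.0423, 0.0169]
tcp_rot: [2.211, 2.23, 0.001]
wrist_force: [-0.9, -0.0, 4.3]
width: 0.688
grip_force: 52.7
```

drive_tool:
  rows:
    - [0, 0, 0, 0, 0, 0, 0.4]
    - [0, 0, 0, 0, 0, 0, 0.4]
    - [0, 0, 0, 0, 0, 0, 0.4]
    - [0, 0, 0, 0, 0, 0, 0.4]

```text
time: 19.22
tool_pos: [0.6079, -0.0423, 0.0169]
tcp_rot: [2.211, 2.23, 0.001]
wrist_force: [-1.6, -0.0, 5.7]
width: 0.688
grip_force: 52.7
```

drive_tool:
  rows:
    - [0, 0, 0, 0, 0, -0.01, 0.4]
    - [0, 0, 0, 0, 0, -0.025, 0.4]
    - [0, 0, 0, 0, 0, -0.035, 0.4]
    - [0, 0, 0, 0, 0, -0.035, 0.4]
    - [0, 0, 0, 0, 0, -0.028, 0.4]
    - [0, 0, 0, 0.02, -0.008, 0, 0.4]
    - [0, 0, 0, 0.035, -0.013, 0, 0.4]
    - [0, 0, 0, 0.035, -0.013, 0, 0.4]

```text
time: 19.88
tool_pos: [0.5728, 0.0475, 0.1504]
tcp_rot: [2.214, 2.227, 0.003]
wrist_force: [0.9, 0.8, -2.2]
width: 0.685
grip_force: 54.4
```

drive_tool:
  rows:
    - [0, 0, 0, 0.035, -0.013, 0, 0.4]
    - [0, 0, 0, 0.035, -0.013, 0, 0.4]
    - [0, 0, 0, 0.035, -0.013, 0, 0.4]
    - [0, 0, 0, 0.035, -0.013, 0, 0.4]
    - [0, 0, 0, 0.035, -0.013, 0, 0.4]
    - [0, 0, 0, 0.035, -0.013, 0, 0.4]
    - [0, 0, 0, 0.035, -0.013, 0, 0.4]
    - [0, 0, 0, 0.02, -0.007, 0, 0.4]

```text
time: 20.55
tool_pos: [0.4702, 0.3147, 0.1491]
tcp_rot: [-2.209, -2.232, -0.001]
wrist_force: [0.1, 0.9, -1.7]
width: 0.684
grip_force: 54.4
```

drive_tool:
  rows:
    - [0, 0, 3, 0.01, 0, 0, 0.4]
    - [0, 0, 3, 0.01, 0, 0, 0.4]
    - [0, 0, 0, 0, 0, 0, 0.4]
    - [0, 0, 0, 0, 0, 0, 0.4]

```text
time: 20.88
tool_pos: [0.4722, 0.3317, 0.1489]
tcp_rot: [2.323, 2.115, -0.001]
wrist_force: [0.1, 0.6, 0.0]
width: 0.687
grip_force: 54.4
```

```bash
cat > st2.py <<'E'
from h import *
import sys
ps=[]; Q=[]
for i in range(2):
    ps.append(pose()[2]); Q.append(shot("wrist"))
p=Q[-1]; im=p["color"][:,:,::-1].copy()
s=status.read_state(); print("tcp",np.mean(ps,0).round(4),"w",s["width"],s["grip_force"])
for n,z,g in (("wide_stake",.012,(.4764,.3160)),):
    for p in Q:
      for d in masks_of(p,n):
        h=hullmask(p,place(M[n],*g,z,-.1))
        if (h*d["mask"]).sum()>.3*h.sum():
            r=fit([(p,d["mask"])],n,z,g,[-.3,-.1,.1]); print(n,round(d["score"],2),r.x.round(4),round(r.fun,3))
cv2.polylines(im,[cv2.convexHull(proj(p,place(M[n],r.x[0],r.x[1],z,r.x[2])).astype(np.int32))],True,(0,255,0))
cv2.imwrite("pics/"+sys.argv[1],im)
plan(r.x[0],r.x[1],.06,-90+np.degrees(r.x[2]))
E
python3 st2.py w6.png
```

```text
tcp [0.4722 0.3315 0.1489] w 0.685526450896575 54.401252228126395
wide_stake 0.71 [ 0.4762  0.3161 -0.0873] 0.118
wide_stake 0.64 [ 0.4765  0.3166 -0.1068] 0.093
turn [-0.02  0.03  0.61] | shift before turn [-13.6   5.2  88.9] after turn [-13.6   5.3  88.9] mm | t 21.08
```

View pics/w6.png

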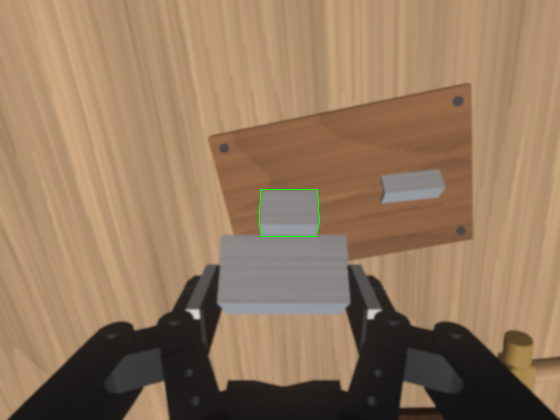

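The cap is in the hand (edge from (222,236) to (347,236)), parallel to the stake outline at (289,213). I check how the cap sits relative to the TCP.

Run:
```python
from h import *
s,m,t=pose(); p=shot("wrist")
for d in masks_of(p,"cap"):
    b=np.array(d["bbox"]); 
    if b[3]>260 and b[0]>180 and b[2]<390:
      for z in(.1435,.147):
        r=fit([(p,d["mask"])],"cap",z,t[:2],[-.1]); X=np.array([*r.x[:2],z]); print(d["score"],b,r.x.round(4),round(r.fun,3),"in tool mm",((X-t)@m*1e3).round(1))
      L=d
g=cv2.cvtColor(p["color"],cv2.COLOR_RGB2GRAY)
def edge(c0,c1,r0,r1):
    cs=np.arange(c0,c1); G=np.abs(cv2.Sobel(g,cv2.CV_32F,0,1))[r0:r1,c0:c1]; rr=(G*np.arange(r0,r1)[:,None]).sum(0)/G.sum(0); return np.polyfit(cs,rr,1)
print("slopes stake top, cap top, cap bottom",edge(266,313,186,195),edge(230,340,232,240),edge(230,340,306,318))
np.save("g.npy",g)
```

```text
0.71 [217.9 234.3 350.2 315.2] [ 0.4734  0.3304 -0.0948] 0.041 in tool mm [-0.3  0.8  5.4]
0.71 [217.9 234.3 350.2 315.2] [ 0.4739  0.3322 -0.0836] 0.086 in tool mm [1.6 1.1 1.9]
slopes stake top, cap top, cap bottom [2.77801191e-03 1.88799032e+02] [-4.59976314e-03  2.35978594e+02] [-1.72121919e-03  3.12585135e+02]
```

drive_tool:
  rows:
    - [0, 0, 0.4, -0.0137, 0.0046, 0, 0.4]
    - [0, 0, 0, 0, 0, 0.02, 0.4]
    - [0, 0, 0, 0, 0, 0.03, 0.4]
    - [0, 0, 0, 0, 0, 0.025, 0.4]
    - [0, 0, 0, 0, 0, 0.014, 0.4]
    - [0, 0, 0, 0, 0, 0, 0.4]
    - [0, 0, 0, 0, 0, 0, 0.4]
    - [0, 0, 0, 0, 0, 0, 0.4]

```text
time: 21.85
tool_pos: [0.477, 0.3175, 0.0612]
tcp_rot: [2.333, 2.103, 0.003]
wrist_force: [-0.6, -0.1, -1.5]
width: 0.681
grip_force: 54.4
```

Run:
```python
from h import *
for _ in range(3): print(pose()[2].round(4)); p=shot("side")
print(pose()[0]["wrist_force"])
cv2.imwrite("pics/s7.png",cv2.resize(p["color"][110:230,130:290,::-1],None,fx=4,fy=4,interpolation=2))
plan(.4762,.3164,.024,-95.6)
```

```text
[0.477  0.3175 0.0612]
[0.4773 0.3179 0.0618]
[0.4774 0.3181 0.0619]
[-0.33998714  0.53209186 -2.32763349]
turn [ 0.16 -0.11 -0.31] | shift before turn [-1.9 -1.  37.9] after turn [-1.9 -0.9 37.9] mm | t 22.0
```

View pics/s7.png

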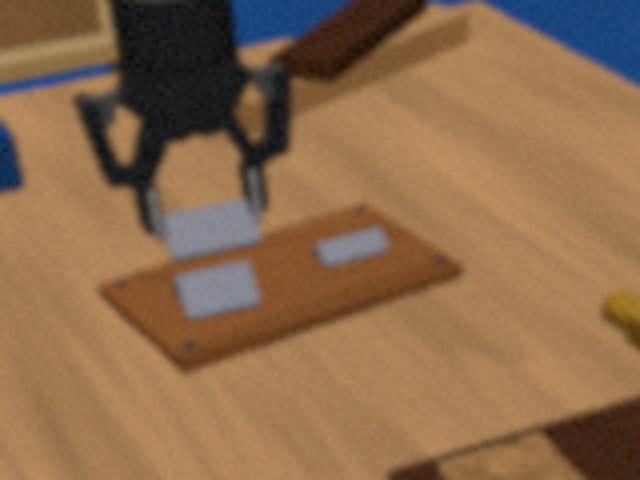

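The side view shows the cap at (210,228) directly above the wide stake at (217,290). I lower it in small steps.

drive_tool:
  rows:
    - [0, 0, 0, -0.0015, -0.0007, 0, 0.4]
    - [0, 0, 0, 0, 0, 0.01, 0.4]
    - [0, 0, 0, 0, 0, 0.01, 0.4]
    - [0, 0, 0, 0, 0, 0.006, 0.4]
    - [0, 0, 0, 0, 0, 0.002, 0.4]
    - [0, 0, 0, 0, 0, 0, 0.4]
    - [0, 0, 0, 0, 0, 0, 0.4]

```text
time: 22.58
tool_pos: [0.4747, 0.316, 0.0314]
tcp_rot: [-2.333, -2.104, 0.002]
wrist_force: [0.2, 0.3, -1.6]
width: 0.682
grip_force: 54.4
```

drive_tool:
  rows:
    - [0, 0, 0, 0, 0, 0.002, 0.4]
    - [0, 0, 0, 0, 0, 0.002, 0.4]
    - [0, 0, 0, 0, 0, 0.001, 0.4]
    - [0, 0, 0, 0, 0, 0.001, 0.4]
    - [0, 0, 0, 0, 0, 0, 0.4]
    - [0, 0, 0, 0, 0, 0, 0.4]

```text
time: 23.08
tool_pos: [0.475, 0.3161, 0.026]
tcp_rot: [2.333, 2.104, -0.0]
wrist_force: [-0.1, -0.4, -0.9]
width: 0.683
grip_force: 54.4
```

drive_tool:
  rows:
    - [0, 0, 0, 0, 0.0005, 0.001, 0.4]
    - [0, 0, 0, 0, 0, 0.001, 0.4]
    - [0, 0, 0, 0, 0, 0, 0.4]
    - [0, 0, 0, 0, 0, 0, 0.4]

```text
time: 23.42
tool_pos: [0.4758, 0.3162, 0.0243]
tcp_rot: [2.333, 2.104, 0.001]
wrist_force: [-0.5, -1.4, 0.5]
width: 0.687
grip_force: 54.6
```

drive_tool:
  rows:
    - [0, 0, 0, 0, 0, 0.001, 0.4]
    - [0, 0, 0, 0, 0, 0, 0.4]
    - [0, 0, 0, 0, 0, 0, 0.4]

```text
time: 23.67
tool_pos: [0.4758, 0.3162, 0.0242]
tcp_rot: [2.333, 2.104, 0.001]
wrist_force: [-3.4, -2.1, 8.3]
width: 0.684
grip_force: 55.3
```

drive_tool:
  rows:
    - [0, 0, 0, 0, 0, 0, 0.75]
    - [0, 0, 0, 0, 0, 0, 0.8]
    - [0, 0, 0, 0, 0, 0, 0.9]
    - [0, 0, 0, 0, 0, 0, 0.95]
    - [0, 0, 0, 0, 0, 0, 0.95]
    - [0, 0, 0, 0, 0, -0.01, 0.95]
    - [0, 0, 0, 0, 0, -0.03, 1]
    - [0, 0, 0, 0, 0, -0.04, 1]

```text
time: 24.33
tool_pos: [0.4725, 0.3142, 0.1004]
tcp_rot: [-2.332, -2.103, 0.013]
wrist_force: [-0.5, 0.6, -0.1]
width: 0.998
grip_force: 0.0
```

drive_tool:
  rows:
    - [0, 0, 0, 0, 0, -0.04, 1]
    - [0, 0, 0, 0, 0, -0.035, 1]
    - [0, 0, 0, 0, 0, 0, 1]
    - [0, 0, 0, 0, 0, 0, 1]

```text
time: 24.67
tool_pos: [0.4777, 0.3174, 0.1825]
tcp_rot: [2.332, 2.103, 0.012]
wrist_force: [0.3, -0.4, -0.5]
width: 1.001
grip_force: 0.0
```

Run:
```python
from h import *
p=shot("wrist"); print(pose()[2].round(4)); q=shot("side")
for n in("cap",):
  for P,nm in((p,'w'),(q,'s')):
    for d in masks_of(P,n):
        h=hullmask(P,place(M[n],.476,.3163,.019,-.1))
        if (h*d["mask"]).sum()>.3*h.sum():
          for z in (.019,.023):
            r=fit([(P,d["mask"])],n,z,(.476,.3163),[-.1]); print(nm,n,z,round(d["score"],2),r.x.round(4),round(r.fun,3))
a=cv2.resize(p["color"][130:300,200:400,::-1],(600,510),interpolation=2)
cv2.imwrite("pics/w8.png",a)
```

```text
[0.4761 0.3165 0.1797]
w cap 0.019 0.7 [ 0.4764  0.3157 -0.108 ] 0.043
w cap 0.023 0.7 [ 0.4768  0.3167 -0.1064] 0.066
s cap 0.019 0.57 [ 0.4754  0.3193 -0.166 ] 0.171
s cap 0.023 0.57 [ 0.4725  0.3105 -0.2517] 0.177
```

View pics/w8.png

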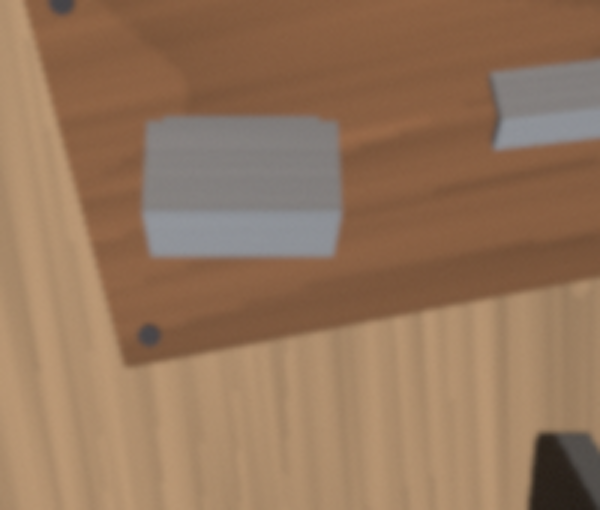

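The cap sits nested. The stake edge peeks out evenly, with cap overhangs of about 18 and 20 px at columns 147–165 and 320–340, so it is centred and seated. Now I fetch the jar.

drive_tool:
  rows:
    - [0, 0, -6.8, 0, 0, 0, 1]
    - [0, 0, -6.8, 0, 0, 0, 1]
    - [0, 0, -6.8, 0, 0, 0, 1]
    - [0, 0, -6.8, 0, 0, 0, 1]
    - [0, 0, -6.8, 0, 0, 0, 1]
    - [0, 0, -6.8, 0, 0, 0, 1]
    - [0, 0, -6.8, 0, 0, 0, 1]
    - [0, 0, -6.8, 0, 0, 0, 1]

```text
time: 25.53
tool_pos: [0.4742, 0.3153, 0.1756]
tcp_rot: [-1.104, -2.939, 0.005]
wrist_force: [-0.0, 0.0, -0.0]
width: 1.004
grip_force: 0.0
```

drive_tool:
  rows:
    - [0, 0, -6.8, 0, 0, 0, 1]
    - [0, 0, -6.8, 0, 0, 0, 1]
    - [0, 0, -6.8, 0, 0, 0, 1]
    - [0, 0, -6.8, 0, 0, 0, 1]
    - [0, 0, -6.8, 0, 0, 0, 1]
    - [0, 0, -6.8, 0, 0, 0, 1]
    - [0, 0, -0.4, 0.002, -0.02, 0, 1]
    - [0, 0, 0, 0.002, -0.037, 0, 1]

```text
time: 26.2
tool_pos: [0.4702, 0.2605, 0.1759]
tcp_rot: [-0.002, -3.139, 0.0]
wrist_force: [1.0, -1.0, 1.0]
width: 1.002
grip_force: 0.0
```

drive_tool:
  rows:
    - [0, 0, 0, 0.002, -0.037, 0, 1]
    - [0, 0, 0, 0.002, -0.037, 0, 1]
    - [0, 0, 0, 0.002, -0.037, 0, 1]
    - [0, 0, 0, 0.002, -0.037, 0, 1]
    - [0, 0, 0, 0.002, -0.037, 0, 1]
    - [0, 0, 0, 0.002, -0.037, 0, 1]
    - [0, 0, 0, 0.002, -0.037, 0, 1]
    - [0, 0, 0, 0.002, -0.037, 0, 1]

```text
time: 26.87
tool_pos: [0.4517, -0.0382, 0.1761]
tcp_rot: [-0.008, -3.138, -0.001]
wrist_force: [-0.5, -0.4, -0.4]
width: 1.003
grip_force: 0.0
```

drive_tool:
  rows:
    - [0, 0, 0, 0.002, -0.037, 0, 1]
    - [0, 0, 0, 0.002, -0.037, 0, 1]
    - [0, 0, 0, 0.002, -0.037, 0, 1]
    - [0, 0, 0, 0.002, -0.037, 0, 1]
    - [0, 0, 0, 0.002, -0.037, 0, 1]
    - [0, 0, 0, 0.002, -0.037, 0, 1]
    - [0, 0, 0, 0.002, -0.037, 0, 1]
    - [0, 0, 0, 0, 0, 0, 1]

```text
time: 27.53
tool_pos: [0.4368, -0.301, 0.1763]
tcp_rot: [-0.015, -3.139, 0.002]
wrist_force: [0.5, 0.4, -0.2]
width: 0.996
grip_force: 0.0
```

Run:
```python
from h import *
ps=[]
for _ in range(3):
    ps.append(pose()[2]); p=shot("wrist")
print(np.mean(ps,0).round(4),pose()[0]["q"].round(2))
for n,g in(("jar",(.4425,-.3215)),("punch_block",(.56,-.321))):
    for d in masks_of(p,n):
        h=hullmask(p,place(M[n],*g,.005,0))
        if (h*d["mask"]).sum()>.3*h.sum():
            r=fit([(p,d["mask"])],n,.005,g,[0,.1]); print(n,round(d["score"],2),r.x.round(4),round(r.fun,3))
plan(.4425,-.3215,.054,0)
```

```text
[ 0.4368 -0.2985  0.1761] [-0.64  0.03  1.98  0.    1.14 -2.21]
jar 0.6 [ 0.4382 -0.321   0.0634] 0.126
punch_block 0.95 [ 0.5579 -0.3196 -0.01  ] 0.119
turn [ 0.11 -0.11 -0.26] | shift before turn [ -5.4 -27.5 122.7] after turn [ -5.  -27.3 122.7] mm | t 27.78
```

drive_tool:
  rows:
    - [0, 0, -0.3, -0.0042, -0.024, 0, 1]
    - [0, 0, 0, 0, 0, 0, 1]
    - [0, 0, 0, 0, 0, 0, 1]
    - [0, 0, 0, 0, 0, 0, 1]

```text
time: 28.12
tool_pos: [0.4422, -0.3183, 0.1777]
tcp_rot: [0.002, -3.141, -0.001]
wrist_force: [-0.3, -0.1, 0.1]
width: 1.002
grip_force: 0.0
```

Run:
```python
from h import *
for _ in range(5):
    print(pose()[2].round(4)); p=shot("wrist")
for d in masks_of(p,"jar"):
    h=hullmask(p,place(M["jar"],.4412,-.3215,.005,0))
    if (h*d["mask"]).sum()>.3*h.sum():
            r=fit([(p,d["mask"])],"jar",.005,(.4412,-.3215),[0]); print(round(d["score"],2),r.x.round(4),round(r.fun,3))
```

```text
[ 0.4422 -0.3183  0.1777]
[ 0.4422 -0.3183  0.1777]
[ 0.4421 -0.3185  0.1778]
[ 0.4421 -0.3187  0.1779]
[ 0.4421 -0.3188  0.1779]
0.66 [ 0.4378 -0.3216  0.2177] 0.153
```

drive_tool:
  rows:
    - [0, 0, 0, 0.001, -0.0025, 0.01, 1]
    - [0, 0, 0, 0, 0, 0.03, 1]
    - [0, 0, 0, 0, 0, 0.03, 1]
    - [0, 0, 0, 0, 0, 0.03, 1]
    - [0, 0, 0, 0, 0, 0.02, 1]
    - [0, 0, 0, 0, 0, 0.004, 1]
    - [0, 0, 0, 0, 0, 0, 1]
    - [0, 0, 0, 0, 0, 0, 1]

```text
time: 29.08
tool_pos: [0.4415, -0.3226, 0.0544]
tcp_rot: [0.0, 3.141, -0.0]
wrist_force: [-0.2, -0.3, 0.6]
width: 0.998
grip_force: 0.0
```

drive_tool:
  rows:
    - [0, 0, 0, 0, 0, 0, 0.7]
    - [0, 0, 0, 0, 0, 0, 0.6]
    - [0, 0, 0, 0, 0, 0, 0.5]
    - [0, 0, 0, 0, 0, 0, 0.4]
    - [0, 0, 0, 0, 0, 0, 0.3]
    - [0, 0, 0, 0, 0, 0, 0.3]
    - [0, 0, 0, 0, 0, 0, 0.3]
    - [0, 0, 0, 0, 0, 0, 0.3]
  force: 40

```text
time: 29.75
tool_pos: [0.4424, -0.3233, 0.0561]
tcp_rot: [-0.0, 3.139, -0.004]
wrist_force: [0.2, 0.2, 6.1]
width: 0.594
grip_force: 41.8
```

Run:
```python
from h import *
s=pose()[0];print(s['tool_pos'],s['width'],s['grip_force'],s['wrist_force'])
p=shot("top"); q=shot("side")
for P in(p,q):
  for d in masks_of(P,"jar"):
    h=hullmask(P,place(M["jar"],.4412,-.3215,.005,0))
    if (h*d["mask"]).sum()>.2*h.sum():
            r=fit([(P,d["mask"])],"jar",.005,(.4412,-.3215),[0]); print(round(d["score"],2),r.x.round(4),round(r.fun,3))
```

```text
[ 0.4423814  -0.32330387  0.05610963] 0.593638180962947 41.83860578108579 [0.17739127 0.21658039 6.08248713]
0.86 [ 0.4418 -0.3193  0.2565] 0.396
```

drive_tool:
  rows:
    - [0, 0, 0, 0, 0, -0.015, 0.3]
    - [0, 0, 0, 0, 0, -0.025, 0.3]
    - [0, 0, 0, 0, 0, -0.03, 0.3]
    - [0, 0, 0, 0, 0, -0.02, 0.3]
    - [0, 0, 0, -0.008, 0.02, 0, 0.3]
    - [0, 0, 0, -0.0125, 0.031, 0, 0.3]
    - [0, 0, 0, -0.0125, 0.031, 0, 0.3]
    - [0, 0, 0, -0.0125, 0.031, 0, 0.3]

```text
time: 30.62
tool_pos: [0.4865, -0.2081, 0.1441]
tcp_rot: [0.002, 3.141, 0.0]
wrist_force: [0.5, -0.2, -2.9]
width: 0.598
grip_force: 43.0
```

drive_tool:
  rows:
    - [0, 0, 0, -0.0125, 0.031, 0, 0.3]
    - [0, 0, 0, -0.0125, 0.031, 0, 0.3]
    - [0, 0, 0, -0.0125, 0.031, 0, 0.3]
    - [0, 0, 0, -0.0085, 0.0195, 0, 0.3]
    - [0, 0, 0, 0, 0, 0, 0.3]
    - [0, 0, 0, 0, 0, 0, 0.3]
    - [0, 0, 0, 0, 0, 0, 0.3]
    - [0, 0, 0, 0, 0, 0, 0.3]

```text
time: 31.28
tool_pos: [0.5321, -0.0975, 0.1437]
tcp_rot: [-0.001, -3.141, 0.0]
wrist_force: [-1.2, -0.3, -3.0]
width: 0.597
grip_force: 43.1
```

```bash
cat > hj.py <<'E'
from h import *
import sys
n,off=sys.argv[1],float(sys.argv[2]); yaw=float(sys.argv[3])
s,m,t=pose(); print(t.round(4),s['wrist_force'].round(1))
for c in("side","wrist"):
  P=shot(c)
  for d in masks_of(P,n):
    h=hullmask(P,place(M[n],*t,0)-[0,0,off])
    if (h*d["mask"]).sum()>.2*h.sum():
        r=fit([(P,d["mask"])],n,t[2]-off,t[:2],[yaw]); print(c,round(d["score"],2),r.x.round(4),round(r.fun,3))
E
python3 hj.py jar .051 0; python3 -c "
from h import *
plan(.5339,-.0978,.07,0)"
```

```text
[ 0.5321 -0.0975  0.1437] [-1.2 -0.3 -3. ]
side 0.96 [ 0.5316 -0.0917  0.1114] 0.37
wrist 0.56 [ 0.5328 -0.0967  0.1389] 0.259
turn [-0.01 -0.   -0.09] | shift before turn [-1.5 -0.1 74. ] after turn [-1.5 -0.1 74. ] mm | t 31.48
```

drive_tool:
  rows:
    - [0, 0, 0, -0.0013, 0, 0.015, 0.3]
    - [0, 0, 0, 0, 0, 0.025, 0.3]
    - [0, 0, 0, 0, 0, 0.02, 0.3]
    - [0, 0, 0, 0, 0, 0.009, 0.3]
    - [0, 0, 0, 0, 0, 0.003, 0.3]
    - [0, 0, 0, 0, 0, 0.001, 0.3]
    - [0, 0, 0, 0, 0, 0, 0.3]
    - [0, 0, 0, 0, 0, 0, 0.3]

```text
time: 32.15
tool_pos: [0.5352, -0.0971, 0.0724]
tcp_rot: [0.0, 3.139, -0.001]
wrist_force: [-0.8, -0.5, -2.7]
width: 0.592
grip_force: 43.2
```

drive_tool:
  rows:
    - [0, 0, 0, 0, 0, 0.001, 0.3]
    - [0, 0, 0, 0, 0, 0.001, 0.3]
    - [0, 0, 0, 0, 0, 0.001, 0.3]
    - [0, 0, 0, 0, 0, 0, 0.3]
    - [0, 0, 0, 0, 0, 0, 0.3]

```text
time: 32.57
tool_pos: [0.534, -0.0967, 0.068]
tcp_rot: [0.0, 3.142, 0.0]
wrist_force: [0.4, 0.6, -2.8]
width: 0.598
grip_force: 43.2
```

drive_tool:
  rows:
    - [0, 0, 0, 0, -0.0007, 0.001, 0.3]
    - [0, 0, 0, 0, 0, 0.001, 0.3]
    - [0, 0, 0, 0, 0, 0, 0.3]
    - [0, 0, 0, 0, 0, 0, 0.3]

```text
time: 32.9
tool_pos: [0.5342, -0.0975, 0.0662]
tcp_rot: [0.0, 3.141, -0.0]
wrist_force: [-0.2, -0.7, -0.3]
width: 0.595
grip_force: 43.3
```

drive_tool:
  rows:
    - [0, 0, 0, 0, 0, 0.0008, 0.3]
    - [0, 0, 0, 0, 0, 0, 0.3]
    - [0, 0, 0, 0, 0, 0, 0.7]
    - [0, 0, 0, 0, 0, 0, 0.85]
    - [0, 0, 0, 0, 0, 0, 1]
    - [0, 0, 0, 0, 0, 0, 1]
    - [0, 0, 0, 0, 0, 0, 1]
    - [0, 0, 0, 0, 0, -0.02, 1]

```text
time: 33.57
tool_pos: [0.5305, -0.0967, 0.0814]
tcp_rot: [-0.0, -3.134, -0.003]
wrist_force: [0.3, 0.9, 0.5]
width: 0.998
grip_force: 0.0
```

drive_tool:
  rows:
    - [0, 0, 0, 0, 0, -0.03, 1]
    - [0, 0, 0, 0, 0, -0.035, 1]
    - [0, 0, 0, 0, 0, -0.035, 1]
    - [0, 0, -2.5, 0, -0.02, 0, 1]
    - [0, 0, -2.5, 0, -0.037, 0, 1]
    - [0, 0, 0, -0.003, -0.037, 0, 1]
    - [0, 0, 0, -0.003, -0.037, 0, 1]
    - [0, 0, 0, -0.003, -0.037, 0, 1]

```text
time: 34.23
tool_pos: [0.5543, -0.2657, 0.1854]
tcp_rot: [-0.138, 3.138, -0.0]
wrist_force: [0.1, 0.6, 0.8]
width: 1.001
grip_force: 0.0
```

drive_tool:
  rows:
    - [0, 0, 0, 0, -0.035, 0, 1]
    - [0, 0, 0, 0, -0.02, 0, 1]
    - [0, 0, 0, 0, 0, 0, 1]
    - [0, 0, 0, 0, 0, 0, 1]
    - [0, 0, 0, 0, 0, 0, 1]
    - [0, 0, 0, 0, 0, 0, 1]

```text
time: 34.73
tool_pos: [0.5589, -0.3177, 0.1849]
tcp_rot: [0.138, -3.138, -0.001]
wrist_force: [-0.6, -0.5, -0.1]
width: 1.002
grip_force: 0.0
```

```bash
cat > bl.py <<'E'
from h import *
W=shot("wrist"); T=shot("top"); S=shot("side")
for n,z,g in (("jar",.015,(.534,-.0975)),("round_pad",.012,(.534,-.0978)),("punch_block",.005,(.5595,-.3215)),("punch_block",.015,(.5414,.012)),("square_pad",.012,(.5414,.012))):
  for P,c in((W,"w"),(T,"t"),(S,"s")):
   for d in masks_of(P,n):
    h=hullmask(P,place(M[n],*g,z,0))
    if (h*d["mask"]).sum()>.3*h.sum():
        r=fit([(P,d["mask"])],n,z,g,[0] if n[0] in"jr" else[0,.1]); print(n,z,c,round(d["score"],2),r.x.round(4),round(r.fun,3))
im=T["color"][170:330,240:480,::-1]; cv2.imwrite("pics/t9.png",cv2.resize(im,None,fx=3,fy=3,interpolation=2))
print(pose()[2].round(4)); plan(.5595,-.3215,.053,5)
E
python3 bl.py
```

```text
jar 0.015 w 0.58 [ 0.5347 -0.0927  0.0213] 0.02
jar 0.015 t 0.94 [ 0.5326 -0.0951 -0.0704] 0.232
jar 0.015 s 0.7 [ 0.5339 -0.0917  0.124 ] 0.154
round_pad 0.012 w 0.9 [ 0.5342 -0.0971  0.114 ] 0.671
round_pad 0.012 t 0.82 [ 0.5339 -0.0988  0.0534] 0.682
punch_block 0.005 w 0.57 [ 0.5597 -0.3202  0.0609] 0.047
punch_block 0.005 t 0.89 [ 0.5598 -0.3201  0.1564] 0.376
punch_block 0.005 s 0.8 [ 0.5591 -0.3194  0.2718] 0.101
square_pad 0.012 t 0.96 [ 0.542   0.0103 -0.0667] 0.09
square_pad 0.012 s 0.56 [ 0.5396  0.0164 -0.0373] 0.258
[ 0.559  -0.319   0.1851]
turn [ 0.   -0.   -0.01] | shift before turn [ -0.3  -2.5 132.1] after turn [ -0.3  -2.5 132.1] mm | t 35.63
```

View pics/t9.png

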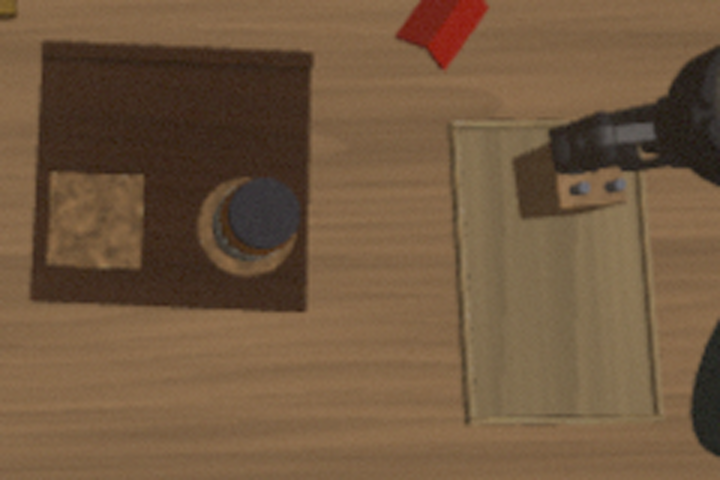

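The jar stands on its pad at crop (250,225), upright, and I'll check its centring more closely later. Next I grip the block in the tray.

drive_tool:
  rows:
    - [0, 0, 0, -0.0005, -0.001, 0.017, 1]
    - [0, 0, 0, 0, 0, 0.03, 1]
    - [0, 0, 0, 0, 0, 0.03, 1]
    - [0, 0, 0, 0, 0, 0.03, 1]
    - [0, 0, 0, 0, 0, 0.02, 1]
    - [0, 0, 0, 0, 0, 0.005, 1]
    - [0, 0, 0, 0, 0, 0, 1]
    - [0, 0, 0, 0, 0, 0, 1]

```text
time: 36.3
tool_pos: [0.5602, -0.3203, 0.054]
tcp_rot: [-0.137, 3.138, -0.001]
wrist_force: [0.7, -0.9, -0.1]
width: 0.999
grip_force: 0.0
```

drive_tool:
  rows:
    - [0, 0, 0, 0, 0, 0, 0.7]
    - [0, 0, 0, 0, 0, 0, 0.6]
    - [0, 0, 0, 0, 0, 0, 0.5]
    - [0, 0, 0, 0, 0, 0, 0.4]
    - [0, 0, 0, 0, 0, 0, 0.3]
    - [0, 0, 0, 0, 0, 0, 0.25]
    - [0, 0, 0, 0, 0, 0, 0.25]
    - [0, 0, 0, 0, 0, 0, 0.25]
  force: 40

```text
time: 36.97
tool_pos: [0.5609, -0.3208, 0.0552]
tcp_rot: [-0.137, 3.136, -0.003]
wrist_force: [-0.5, -0.4, 6.2]
width: 0.537
grip_force: 41.3
```

drive_tool:
  rows:
    - [0, 0, 0, 0, 0, 0, 0.25]
    - [0, 0, 0, 0, 0, 0, 0.25]

```text
time: 37.13
tool_pos: [0.5609, -0.3208, 0.0552]
tcp_rot: [-0.137, 3.136, -0.003]
wrist_force: [-0.4, -0.5, 6.0]
width: 0.53
grip_force: 41.3
```

drive_tool:
  rows:
    - [0, 0, 0, 0, 0, -0.015, 0.25]
    - [0, 0, 0, 0, 0, -0.025, 0.25]
    - [0, 0, 0, 0, 0, -0.03, 0.25]
    - [0, 0, 0, 0, 0, -0.03, 0.25]
    - [0, 0, 0, 0, 0, -0.03, 0.25]
    - [0, 0, 3, 0, 0, -0.015, 0.25]
    - [0, 0, 3, 0, 0, 0, 0.25]
    - [0, 0, 2.9, 0, 0, 0, 0.25]

```text
time: 37.8
tool_pos: [0.5604, -0.3204, 0.2004]
tcp_rot: [0.111, 3.137, -0.003]
wrist_force: [0.3, -0.9, -2.5]
width: 0.538
grip_force: 40.9
```

drive_tool:
  rows:
    - [0, 0, 0, 0.0025, 0.02, 0, 0.25]
    - [0, 0, 0, 0.0045, 0.035, 0, 0.25]
    - [0, 0, 0, 0.0045, 0.035, 0, 0.25]
    - [0, 0, 0, 0.0045, 0.035, 0, 0.25]
    - [0, 0, 0, 0.0045, 0.035, 0, 0.25]
    - [0, 0, 0, 0.0045, 0.035, 0, 0.25]
    - [0, 0, 0, 0.0045, 0.035, 0, 0.25]
    - [0, 0, 0, 0.0045, 0.035, 0, 0.25]

```text
time: 38.47
tool_pos: [0.5428, -0.0516, 0.1978]
tcp_rot: [-0.107, -3.139, -0.0]
wrist_force: [0.9, 0.3, -1.5]
width: 0.535
grip_force: 41.2
```

drive_tool:
  rows:
    - [0, 0, 0, 0.0045, 0.035, 0, 0.25]
    - [0, 0, 0, 0.0035, 0.03, 0, 0.25]
    - [0, 0, 0, 0, 0, 0, 0.25]
    - [0, 0, 0, 0, 0, 0, 0.25]
    - [0, 0, 0, 0, 0, 0, 0.25]
    - [0, 0, 0, 0, 0, 0, 0.25]
    - [0, 0, 0, 0, 0, 0, 0.25]

```text
time: 39.05
tool_pos: [0.5402, 0.0109, 0.1981]
tcp_rot: [-0.11, -3.139, 0.0]
wrist_force: [0.7, -0.4, -1.2]
width: 0.534
grip_force: 41.4
```

```bash
python3 hj.py punch_block .0502 -.068
python3 - <<'E'
from h import *
W=shot("wrist")
for n,z,g in (("jar",.015,(.534,-.0965)),("round_pad",.012,(.534,-.0978)),("square_pad",.012,(.5414,.012))):
   for d in masks_of(W,n):
    h=hullmask(W,place(M[n],*g,z,0))
    if (h*d["mask"]).sum()>.3*h.sum():
        r=fit([(W,d["mask"])],n,z,g,[0] if n[0] in"jr" else[0,-.1]); print(n,d["bbox"],round(d["score"],2),r.x.round(4),round(r.fun,3))
im=W["color"][:,:,::-1].copy()
for X,c in((place(M["round_pad"],.534,-.0978,.012,0),(0,255,0)),(place(cyl(.052,0,0),.534,-.0978,.015,0),(0,0,255)),(place(M["square_pad"],.5415,.0117,.012,-.068),(0,255,0))):
    cv2.polylines(im,[cv2.convexHull(proj(W,X).astype(np.int32))],True,c)
cv2.imwrite("pics/w10.png",im)
plan(.5415,.0117,.07,-3.9)
E
```

```text
[0.5402 0.0109 0.1981] [ 0.7 -0.4 -1.2]
side 0.97 [ 0.5393  0.0164 -0.2264] 0.321
wrist 0.63 [ 0.5342  0.0129 -0.1187] 0.136
jar [95.2, 161.9, 205.6, 249.9] 0.65 [ 0.5318 -0.0935  0.125 ] 0.101
round_pad [144.6, 150.6, 214.2, 216.1] 0.78 [ 0.5332 -0.0962  0.    ] 0.689
square_pad [251.6, 151.3, 317.4, 201.1] 0.77 [ 0.5418  0.0128 -0.0588] 0.286
turn [ 0.   -0.   -0.03] | shift before turn [-1.300e+00 -1.000e-01  1.282e+02] after turn [-1.300e+00 -1.000e-01  1.282e+02] mm | t 39.45
```

View pics/w10.png

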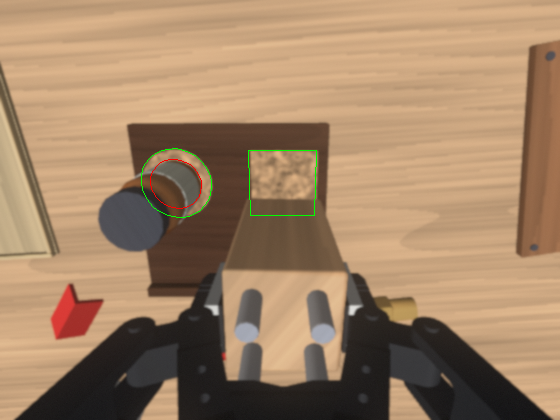

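The wrist view shows the jar base at (178,183), matching the red ideal circle, with even cork around it. The block's lower front edge is at about (286,200), and I use that to fix where the block sits in the hand.

Run:
```python
from h import *
t=pose()[2]; W=shot("wrist"); g=cv2.cvtColor(W["color"],cv2.COLOR_RGB2GRAY).astype(int); hs=cv2.cvtColor(W["color"],cv2.COLOR_RGB2HSV)
print("col286 rows190-212",g[190:212,286]); print("row 212 cols 225-245",g[212,222:250],"cols 320-350",g[212,322:350])
for X in place(box(.046,.046,0,0),t[0],t[1],t[2]-.0502,-.068)[::2]: print(X.round(4),proj(W,[X])[0].round(1))
```

```text
col286 rows190-212 [148 141 140 142 148 151 153 150 138 114  93  86  85  84  84  84  85  84
  85  85  83  84]
row 212 cols 225-245 [64 64 64 64 64 63 64 64 64 65 64 64 64 64 66 65 65 64 66 72 84 93 93 86
 83 83 84 83] cols 320-350 [ 96  97 109 138 167 178 179 179 180 179 178 178 178 178 178 179 178 178
 178 179 178 177 178 177 178 177 177 177]
[ 0.5157 -0.0095  0.148 ] [244.5 200.4]
[0.5188 0.0364 0.148 ] [318.7 200.4]
[ 0.5616 -0.0126  0.148 ] [247.2 266.4]
[0.5647 0.0333 0.148 ] [316.3 266.3]
```

drive_tool:
  rows:
    - [0, 0, 0, -0.0021, 0, 0.015, 0.25]
    - [0, 0, 0, 0, 0, 0.03, 0.25]
    - [0, 0, 0, 0, 0, 0.03, 0.25]
    - [0, 0, 0, 0, 0, 0.03, 0.25]
    - [0, 0, 0, 0, 0, 0.015, 0.25]
    - [0, 0, 0, 0, 0, 0.007, 0.25]
    - [0, 0, 0, 0, 0, 0.001, 0.25]
    - [0, 0, 0, 0, 0, 0, 0.25]

```text
time: 40.17
tool_pos: [0.5428, 0.012, 0.0706]
tcp_rot: [0.107, 3.139, -0.0]
wrist_force: [0.8, -0.5, -0.8]
width: 0.531
grip_force: 41.4
```

drive_tool:
  rows:
    - [0, 0, 0, 0, 0, 0.001, 0.25]
    - [0, 0, 0, 0, 0, 0.001, 0.25]
    - [0, 0, 0, 0, 0, 0, 0.25]
    - [0, 0, 0, 0, 0, 0, 0.25]

```text
time: 40.5
tool_pos: [0.5431, 0.012, 0.0692]
tcp_rot: [0.107, 3.138, 0.0]
wrist_force: [0.6, -0.4, -2.1]
width: 0.533
grip_force: 41.4
```

drive_tool:
  rows:
    - [0, 0, 0, 0.0005, 0, 0.001, 0.25]
    - [0, 0, 0, 0, 0, 0.001, 0.25]
    - [0, 0, 0, 0, 0, 0.001, 0.25]
    - [0, 0, 0, 0, 0, 0, 0.25]
    - [0, 0, 0, 0, 0, 0, 0.25]

```text
time: 40.92
tool_pos: [0.5418, 0.012, 0.0652]
tcp_rot: [0.107, 3.14, -0.0]
wrist_force: [-0.3, 0.1, -1.7]
width: 0.539
grip_force: 41.4
```

drive_tool:
  rows:
    - [0, 0, 0, 0, 0, 0.001, 0.25]
    - [0, 0, 0, 0, 0, 0, 0.25]
    - [0, 0, 0, 0, 0, 0, 0.25]

```text
time: 41.17
tool_pos: [0.5419, 0.012, 0.0651]
tcp_rot: [-0.107, -3.14, -0.0]
wrist_force: [-3.3, 0.3, 5.9]
width: 0.533
grip_force: 41.7
```

drive_tool:
  rows:
    - [0, 0, 0, 0, 0, 0, 0.7]
    - [0, 0, 0, 0, 0, 0, 0.85]
    - [0, 0, 0, 0, 0, 0, 1]
    - [0, 0, 0, 0, 0, 0, 1]
    - [0, 0, 0, 0, 0, -0.015, 1]
    - [0, 0, 0, 0, 0, -0.03, 1]
    - [0, 0, 0, 0, 0, -0.04, 1]
    - [0, 0, 0, 0, 0, -0.04, 1]

```text
time: 41.83
tool_pos: [0.5404, 0.0121, 0.189]
tcp_rot: [-0.107, -3.136, 0.0]
wrist_force: [0.5, 0.2, 0.4]
width: 0.999
grip_force: 0.0
```

drive_tool:
  rows:
    - [0, 0, 0, 0, -0.02, -0.03, 1]
    - [0, 0, 0, 0, -0.035, -0.03, 1]
    - [0, 0, 0, 0, 0, -0.02, 1]
    - [0, 0, 0, 0, 0, 0, 1]
    - [0, 0, 0, 0, 0, 0, 1]
    - [0, 0, 0, 0, 0, 0, 1]

```text
time: 42.33
tool_pos: [0.5376, -0.0391, 0.2649]
tcp_rot: [-0.107, -3.138, -0.001]
wrist_force: [-0.1, -0.4, -1.2]
width: 1.003
grip_force: 0.0
```

Run:
```python
from h import *
print(pose()[2].round(4),pose()[0]["wrist_force"].round(1))
W=shot("wrist");T=shot("top");S=shot("side")
for n,z,g in (("jar",.015,(.534,-.0965)),("punch_block",.015,(.5414,.012)),("cap",.019,(.476,.3163))):
  for P,c in((W,"w"),(T,"t"),(S,"s")):
   for d in masks_of(P,n):
    h=hullmask(P,place(M[n],*g,z,0))
    if (h*d["mask"]).sum()>.3*h.sum():
        r=fit([(P,d["mask"])],n,z,g,[-.07]); print(n,c,round(d["score"],2),r.x.round(4),round(r.fun,3))
im=cv2.resize(W["color"][90:270,150:410,::-1],None,fx=3,fy=3,interpolation=2)
for X,c in((place(M["round_pad"],.534,-.0978,.012,0),(0,255,0)),(place(cyl(.052,0,0),.534,-.0978,.015,0),(0,0,255)),(place(M["square_pad"],.5415,.0117,.012,-.068),(0,255,0)),(place(box(.046,.046,0,0),.5415,.0117,.015,-.068),(0,0,255))):
    cv2.polylines(im,[cv2.convexHull(((proj(W,X)-[150,90])*3).astype(np.int32))],True,c)
cv2.imwrite("pics/w11.png",im)
```

```text
[ 0.5376 -0.0391  0.2649] [-0.1 -0.4 -1.2]
jar w 0.79 [ 0.5313 -0.0931  0.0794] 0.15
jar t 0.58 [ 0.5292 -0.0964  0.0025] 0.58
jar s 0.65 [ 0.5334 -0.0925  0.0129] 0.14
punch_block w 0.6 [ 0.5402  0.0128 -0.0426] 0.07
punch_block s 0.83 [ 0.5403  0.0203 -0.3518] 0.18
cap t 0.85 [ 0.4761  0.3148 -0.0172] 0.109
cap s 0.85 [ 0.4767  0.3209 -0.2385] 0.239
```

View pics/w11.png

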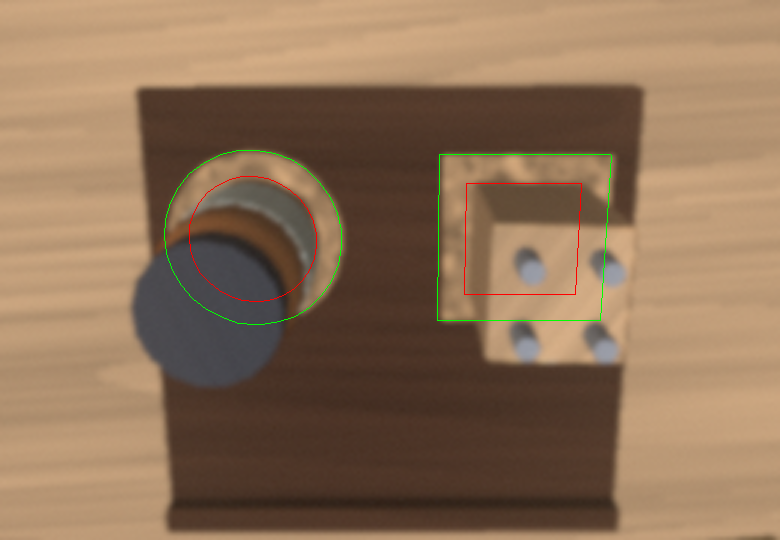

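The view shows the jar base inside its red ideal circle at (253,240) and the block base on its red square at (523,238), both upright and centred within 1–2 mm. The cap is still nested on the stake, so I hand in.

```bash
python3 -c "
from workcell import workorder
print(workorder.finish_job())"
```

```text
the job is handed in; nothing more can be done
None
```

The job is handed in: the angle is nested centred on the wide stake, and the jar and punch block stand upright on their cork pads within about 1–2 mm of centre, at about 42 s of the 128 s allowed.

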